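Load a push-button cover into the press nest

TASK

Take the yellow cover out of the rack and lay it fully home in the pocket of the press's white sliding nest, open side down so that its face with the round hole is up; set it down, do not drop it. Once it is in and let go, slide the nest gently all the way home under the ram. Leave everything else on the bench where it is and do not press the red emergency stop.

Things in the scene. Friction and masses are not known exactly. Their poses are not given: they have to be found in the camera images.
- yellow_cover_mid (a point): centre of the YELLOW push-button box cover, a rigid plastic tray 60 wide (x), 70 long (y), 26 mm thick (z), about 0.12 kg. +z: normal of the closed outer face (round black hole in a metal ring), at z = +13 mm; the open side with its rim is at z = -13 mm. It starts leaning in one of the rack's 3 places: +y points up the backrest, 60 deg above level; +z forward, 30 deg above level; x level
- grey_cover_mid (a point): centre of a grey cover of the same shape and axes, leaning in another place of the rack. Bystander
- white_cover_mid (a point): centre of a white cover of the same shape and axes, leaning in another place of the rack. Bystander
- rack: fixed blue rack, base 270 x 90 x 6 mm, origin under its middle on the bench, its front is -x. Three places one behind another at x = -82, 0 and +82 mm, y = 0; a cover's centre stands 56 mm above the bench there, its sides free for fingers from 16 mm below the centre (along its y) upward.
- rack_mid (a point): where a cover's centre stands in the rack's middle place. In each place: backrest 34 mm wide, behind the open side, 8 mm longer than the cover; ledge under the lower edge, with a front lip and two side guides (74 mm wide over all) standing 8 mm up the cover with 2 mm clearance: draw a cover at least 10 mm along its own +y before moving it otherwise
- press: fixed bench press, 545 mm tall. Origin on the bench under the ram axis; its +y is the way the nest slides in. Base plate top at z = 45 mm: 250 mm wide (x) from y = -115 to 165 mm, 150 mm wide before that, out to y = -310 mm. Clear side guards at x = +-130 mm, y = -100 to 110 mm; punch underside at z = 132 mm, crown plate and cylinder above
- guard_edge (a point): middle of the lower edge of the press's clear front guard (225 mm wide, 130 mm tall, 5 mm thick, upright across the slide): at y = -115 mm, 140 mm above the bench. The nest with a cover passes under it; a hand should stay before it (press -y)
- nest (a point): centre of the pocket floor of the white sliding nest, 79 mm above the bench; axes parallel to the press's. Pocket 64 (x) by 74 mm (y) between four L-shaped corner blocks 10 mm high. Finger slots on both x sides: from |x| = 26 mm outward, |y| under 26 mm, 10 mm deeper than the floor. A cover lying home, open side down, has its centre 13 mm above this point; either way round is right
- shuttle (a joint): travel of the sliding nest (m): 0 fully out, 0.190 home against the stop under the ram. Slides along the press's +y; about 2.5 N of dry friction, stays where it is left. Starts 0 to 0.02
- handle (a point): middle of the gripping height of the nest's black upright handle post, 27 mm diameter, 54 mm tall (this point is 26 mm below its top), on the middle line 170 mm from the pocket's centre towards the press's -y; moves with the nest
- estop (a joint): plunger of the red emergency-stop mushroom button on the bench (m), 0 released, 0.006 pressed
- estop_top (a point): top centre of the red emergency-stop button, 40 mm diameter
- start_top (a point): top centre of the green start button, 40 mm diameter; not used
- carton: open cardboard carton of labels, 160 x 200 x 65 mm, heavy; origin under its centre
- bottle: standing white plastic bottle with red cap, 48 mm diameter, 130 mm tall; origin at its foot. Bystander
- screwdriver: screwdriver 170 mm long lying on the bench. Bystander
- plug_gauge: steel plug gauge lying on the bench, 130 mm long, 22 mm diameter, origin under its middle. Bystander
- parts_tray: black tray of buttons, 110 x 150 x 35 mm, origin under its centre. Bystander
- caliper: steel caliper lying flat, 160 mm long, 8 mm thick. Bystander
Not all that is in view belongs to the job. Leave any blue, pink or purple look-alike of the part that bears yellow_cover_mid alone.

How it is judged:
On the way:
1. the yellow cover lies home in the pocket, open side down, let go, while the nest is still out (less than 60 mm in) (x of yellow_cover_mid in the frame of nest between -0.004 and 0.004 m and y of yellow_cover_mid in the frame of nest between -0.004 and 0.004 m and z of yellow_cover_mid in the frame of nest between 0.0105 and 0.0155 m and angle between yellow_cover_mid's own z axis and vertical below 0.07 rad and angle between the y axis of yellow_cover_mid and the y axis of nest, either way round below 0.12 rad and value of joint shuttle below 0.06 m and contact force between the fingers and yellow_cover below 0.05 N), for 0.2 s.
At the end, for the whole second after the job is handed in: The yellow cover lies in the nest's pocket, face up and open side down: centre within 4 mm of the pocket's centre in x and y, 13 mm (+-2.5) above its floor, flat within 4 deg, along the pocket within 7 deg; the nest is home (at least 185 of 190 mm) and at rest (x of yellow_cover_mid in the frame of nest between -0.004 and 0.004 m and y of yellow_cover_mid in the frame of nest between -0.004 and 0.004 m and z of yellow_cover_mid in the frame of nest between 0.0105 and 0.0155 m and angle between yellow_cover_mid's own z axis and vertical below 0.07 rad and angle between the y axis of yellow_cover_mid and the y axis of nest, either way round below 0.12 rad and value of joint shuttle above 0.185 m and velocity of joint shuttle between -0.01 and 0.01 m/s and linear speed of yellow_cover below 0.02 m/s); the robot touches nothing.
It fails at once if another cover or a loose thing on the bench is moved by more than 20 mm (distance of any of grey_cover_mid, white_cover_mid, bottle, screwdriver, plug_gauge, parts_tray, caliper from where it was at the start of the episode above 0.02 m).
It fails at once if the emergency stop is pressed (by more than 3 mm) (value of joint estop above 0.003 m).
It fails at once if the yellow cover is dropped (faster than 0.6 m/s out of the fingers, a fall of about 20 mm) (linear speed of yellow_cover above 0.6 m/s and contact force between the fingers and yellow_cover below 0.05 N).
It fails at once if the nest is slammed (slides faster than 0.35 m/s) (velocity of joint shuttle above 0.35 m/s).
It also fails if it takes over 50 s, if anything falls off the work surface, if the arm or the gripper's body presses on something with over 40 N, if the wrist force passes 120 N, or if a joint passes its speed limit or range.

ROBOT

A 7-joint arm with a two-finger parallel gripper is mounted at the origin on the work surface. World frame = base frame: x ahead of the robot, y to its left, z up, the work surface at z = 0. Lengths are in m, angles in rad, forces in N, time in s.
With the tool pointing down it reaches from about 0.35 to 0.9 m from the base axis. Payload 8.1 kg.
Tool frame: the origin (TCP) lies midway between the tips of the shut fingers; the grasp point (between the pads) lies 19 mm behind it; z points along the fingers, y is the line along which they close (so a half turn about z gives the same grasp; the last joint's range is limited). The gripper opens to 85 mm and grips with 20 to 120 N. Pads are 22 mm wide; open, the fingers measure 114 mm over their backs; the gripper's body (76 mm by 85 mm) begins 54 mm behind the grasp point. The pads swing forward as they close: fully open they stand 13 mm farther back than shut.
Start: joints at [1.186, 0.434, 0.025, 1.573, -0.012, 1.134, -0.075], TCP at [0.174, -0.6, 0.193] pointing down, gripper open.
Joint ranges: [-2.62, 2.62], [-0.44, 2.09], [-1.27, 1.32], [0.08, 2.57], [-1.32, 4.46], [0.12, 2], [-2.74, 2.74]. Speed limits (rad/s): [2.22, 2.22, 3.01, 3.01, 3.14, 3.14, 3.14].

INTERFACE

Orientations are given as a unit quaternion [w, x, y, z].
In Python, from station import sense, snapshot, camera_model, env gives the robot as it stands. The module is installed in compiled form; this text tells all that it offers.
- The arm moves only by the tool move_arm, never from a script. Its argument "commands" is a list of rows, each an object of numbers: "rx", "ry", "rz": the turn, a rotation vector about the world's x, y, z in rad; "dx", "dy", "dz": the shift along the world's x, y, z in m; "hand": the closure in counts, from 0 (fully open) to 255 (shut). In form: [{"rx": .., "ry": .., "rz": .., "dx": .., "dy": .., "dz": .., "hand": ..}, ...]. A call has 1 to 12 rows; each row shifts and turns the commanded pose from where the row before left it; what a row does not reach is not made up. A row lasts 1/12 s, in which the tool goes at most 41.7 mm and 7.16 degrees, less where a joint would pass 70% of its speed; a pose out of reach is approached as far as the arm can. A call with a gripper value outside its range is refused whole. The fingers move at their own pace and stop on an object; "force" is the grip in N (left out, the last holds). Time passes only in rows, so rows that do not move let the fingers close. It gives the time, the measured TCP pose, the force, the opening and the grip force at its end, in the units of the state.
- sense(): the state, without advancing time (a new reading comes with each control period).
- snapshot(name): name is "side" or "top" or "wrist"; returns the picture (420x560x3 uint8, blue, green, red); there is no depth.
- camera_model(name): a dict with "vfov" (degrees; the focal length in pixels is half the picture's height over the tangent of half this angle, whatever the lens; pixels are square), "cx", "cy" (the principal point, pixels), "k1" (the pictures are not rectified: a ray, as slopes to the right and down, at radius r is drawn at 1 + k1 r^2 times it, then the intrinsics apply), "world_to_cam" (4x4, takes a point from world to camera coordinates); the wrist camera has in their place "T_tool_cam" (4x4, takes a point from camera to tool coordinates, whose origin is the TCP and whose axes are the flange's). Camera axes: x right, y down, z forward; pixel columns grow to the right and rows downward; lengths in m; the calibration is good to about 2 mm. A picture is of the moment at which its call begins: read the wrist's pose just before it. camera_model takes no time and is no camera call.
- env.hand_in(): hands the job in; it is judged then, once.
The state is a dict: "clock": time; "qpos": joint angles; "qvel": joint speeds; "effort": joint torques, N m; "tool_pos": TCP position; "ee_rot": TCP orientation; "wrist_force": force on the tool from outside, world axes, zero at the start; "ft_torque": the same for the moment, N m; "gripper_width": opening from 0.0 (shut) to 1.0 (fully open); "gripper_force": force on a finger pad.
Only numpy, scipy, OpenCV 4.12 (cv2) and the standard library are available. Lean on these libraries where they do the work, as an engineer would, in place of code of your own. Each camera call takes 0.05 s, during which the arm holds its last target. There are 200 camera calls.

## Working session

There is one attempt and no reset: what is moved stays moved. The work goes in short steps, Python scripts to look and compute and a tool call to move; the robot and the scene stay as the last step left them, time stands still between calls to the robot, and variables do not carry over. Pictures are saved under pics/ and viewed, at most 10 in all, crops included, and the job is handed in when it is done.

Besides the shell and the picture viewer there is one more tool, called after "Emit:" by a JSON object that holds its "fn" and its "kwargs", one argument or row to a line. move_arm: Moves the arm, as the interface text tells. Its arguments: {"type":"object","properties":{"commands":{"type":"array","items":{"type":"object","properties":{"rx":{"type":"number"},"ry":{"type":"number"},"rz":{"type":"number"},"dx":{"type":"number"},"dy":{"type":"number"},"dz":{"type":"number"},"hand":{"type":"number"}}}},"force":{"type":"number"}},"required":["commands"]}

```bash
mkdir -p pics; cat > h.py <<'E'
import numpy as np, cv2
from scipy.spatial.transform import Rotation as R
from station import sense, snapshot, camera_model, env
def cam(name, s=None):
    m=camera_model(name)
    if name=="wrist":
        s=s or sense(); q=s["ee_rot"]; T=np.eye(4)
        T[:3,:3]=R.from_quat([q[1],q[2],q[3],q[0]]).as_matrix(); T[:3,3]=s["tool_pos"]
        W=T@np.array(m["T_tool_cam"])
    else: W=np.linalg.inv(np.array(m["world_to_cam"]))
    f=210/np.tan(np.radians(m["vfov"])/2)
    return dict(W=W,f=f,cx=m["cx"],cy=m["cy"],k=m["k1"])
def ray(c,u,v):
    d=np.array([(u-c["cx"])/c["f"],(v-c["cy"])/c["f"]]); p=d.copy()
    for _ in range(20): p=d/(1+c["k"]*(p@p))
    r=c["W"][:3,:3]@np.array([p[0],p[1],1]); return c["W"][:3,3],r/np.linalg.norm(r)
def onz(c,u,v,z):
    o,d=ray(c,u,v); return o+d*(z-o[2])/d[2]
def cross(rays):
    A=0;b=0
    for o,d in rays:
        P=np.eye(3)-np.outer(d,d); A=A+P; b=b+P@o
    x=np.linalg.solve(A,b); return x,[np.linalg.norm((np.eye(3)-np.outer(d,d))@(x-o)) for o,d in rays]
def proj(c,X):
    p=np.linalg.inv(c["W"])@np.append(X,1); a=p[:2]/p[2]; a=a*(1+c["k"]*(a@a)); return a*c["f"]+[c["cx"],c["cy"]]
E
python3 - <<'E'
from h import *
a=snapshot("top");b=snapshot("side");w=snapshot("wrist")
for n,i in zip(("top","side","wrist"),(a,b,w)): cv2.imwrite(f"pics/{n}0.png",i)
cv2.imwrite("pics/t0.png",cv2.resize(a,(800,600),interpolation=cv2.INTER_CUBIC));cv2.imwrite("pics/s0.png",cv2.resize(b,(800,600),interpolation=cv2.INTER_CUBIC))
for n in("top","side","wrist"):
    c=cam(n);print(n,np.round(c["W"],3).tolist(),c["f"],c["cx"],c["cy"],c["k"])
print(sense())
E
```

```text
top [[0.014, -0.992, 0.127, 0.379], [-1.0, -0.018, -0.024, -0.009], [0.026, -0.126, -0.992, 1.506], [0.0, 0.0, 0.0, 1.0]] 536.8587757550566 274.7386549727523 213.1514053059167 0.06662197547163029
side [[-0.556, -0.603, 0.572, -0.046], [-0.831, 0.411, -0.374, 0.37], [-0.009, -0.683, -0.73, 0.897], [0.0, 0.0, 0.0, 1.0]] 442.8793352986063 277.1852875235467 210.71266670219825 0.03798891239388663
wrist [[0.278, -0.909, -0.311, 0.253], [-0.961, -0.263, -0.089, -0.576], [-0.001, 0.324, -0.946, 0.373], [0.0, 0.0, 0.0, 1.0]] 375.72252958046545 271.823644015522 211.07011944771182 0.03503425315283623
{'clock': 0.15, 'qpos': array([ 1.18641702,  0.43506508,  0.02496343,  1.57384064, -0.01159295,
        1.13395435, -0.07512443]), 'qvel': array([ 0.0001439 , -0.003337  , -0.00038075, -0.00351766, -0.00013872,
       -0.0005662 ,  0.00054048]), 'effort': array([ 3.10423478e-03, -6.70889211e+01,  1.02644686e+00, -3.16447878e+01,
        1.56284566e-02,  9.02507541e-03, -3.71889962e-05]), 'tool_pos': array([ 0.17364138, -0.59999217,  0.19222315]), 'ee_rot': array([-5.45844105e-04,  9.90096912e-01,  1.40384433e-01, -1.30863993e-04]), 'wrist_force': array([0.06436259, 0.39697757, 0.05324719]), 'ft_torque': array([-0.01824043,  0.02371221, -0.03894968]), 'gripper_force': 0.0, 'gripper_width': 1.004982987447334}
```

View pics/t0.png

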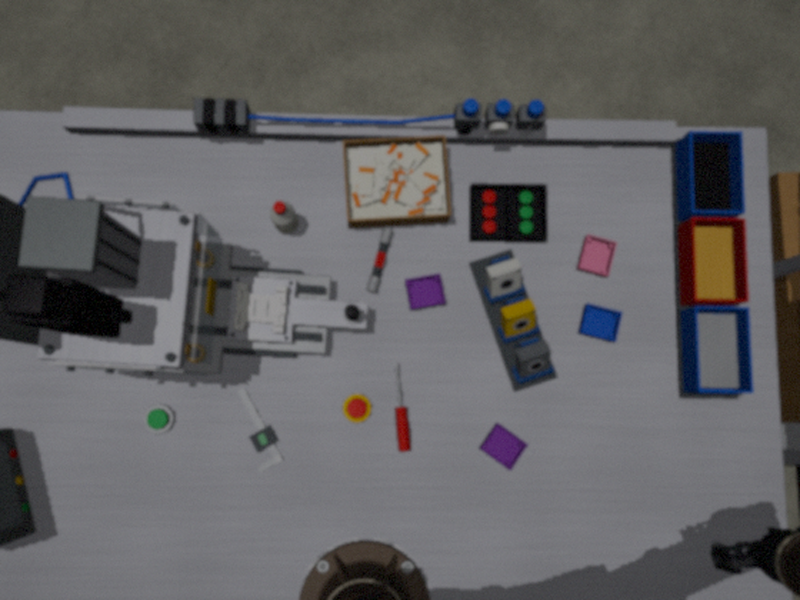

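View pics/s0.png

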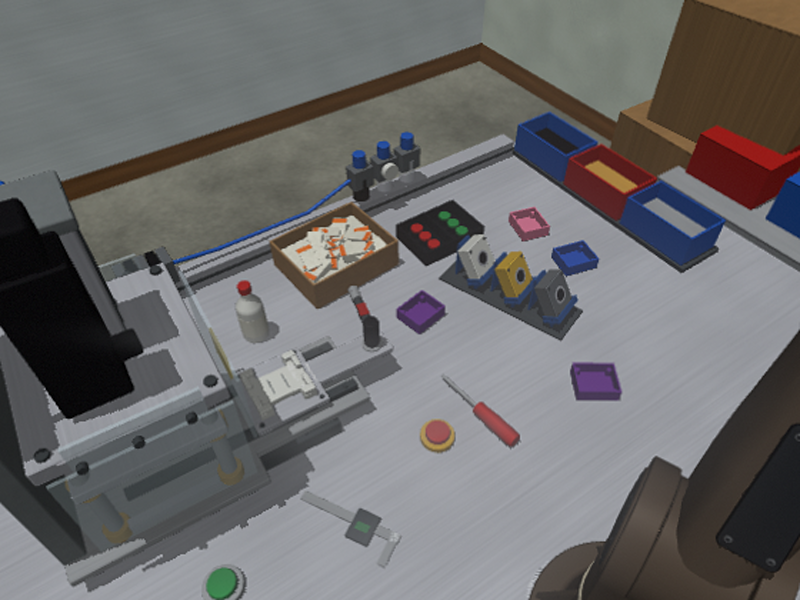

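Top view: the rack runs from about (490,260) to (535,380), with white at (503,275), yellow at (518,318) and grey at (533,360). The nest pocket is at about (272,308), its handle at (352,312), the estop at (357,408). Side view: the yellow face is at (515,275).

The only yellow candidate for the cover is the middle one in the rack. The yellow contents of the red bin at the far right are not a cover, and the estop's yellow is only a base ring. I'll confirm it in a crop.

```bash
python3 - <<'E'
from h import *
t=cv2.imread("pics/top0.png");s=cv2.imread("pics/side0.png")
cr=lambda i,x,y,w,h:cv2.resize(i[y:y+h,x:x+w],(400,300),interpolation=cv2.INTER_CUBIC)
# 100x75 crops, x4
m=np.vstack([np.hstack([cr(t,315,190,100,75),cr(s,310,160,100,75)]),np.hstack([cr(t,155,178,120,90),cr(s,160,190,140,105)])])
cv2.imwrite("pics/m1.png",m)
# first estimates: yellow mask in both views
pts=[]
for n,i,box in(("top",t,(320,180,400,280)),("side",s,(320,160,420,240))):
    h=cv2.cvtColor(i,cv2.COLOR_BGR2HSV);k=cv2.inRange(h,(18,110,60),(35,255,255));z=np.zeros_like(k);x0,y0,x1,y1=box;z[y0:y1,x0:x1]=k[y0:y1,x0:x1]
    yy,xx=np.nonzero(z);print(n,len(xx),xx.min(),xx.max(),yy.min(),yy.max(),xx.mean(),yy.mean())
    pts.append(ray(cam(n),xx.mean(),yy.mean()))
print(cross(pts))
c=cam("top")
print("handle",onz(c,352*.7,312*.7,.12),"pocket",onz(c,272*.7,308*.7,.079))
E
```

```text
top 427 350 374 209 234 362.0327868852459 221.11007025761126
side 461 347 371 176 207 358.3579175704989 191.54229934924078
(array([ 0.54704263, -0.28202351,  0.05636799]), [np.float64(0.00030348039915412795), np.float64(0.00030348039915409103)])
handle [0.54132987 0.03084582 0.12      ] pocket [0.55105371 0.18105161 0.079     ]
```

View pics/m1.png

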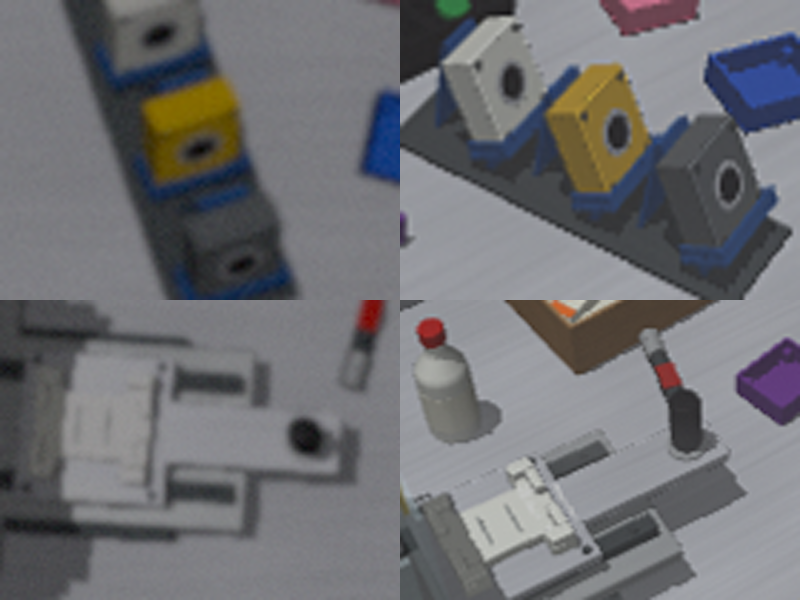

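The crop confirms it: the yellow cover stands in the rack's middle place, its ring at top (365,227) and side (365,193), between white and grey. The pocket is half in the guard's shadow. Next I'll triangulate the rings and plan the pre-grasp.

```bash
cat >> h.py <<'E'
def show(Rt):  # tool rotation -> rotvec from now
    q=sense()["ee_rot"]; return (R.from_matrix(Rt)*R.from_quat([q[1],q[2],q[3],q[0]]).inv()).as_rotvec()
def toolR(yaw,down):  # tool z heads yaw, 'down' below level; tool y level
    z=np.array([np.cos(down)*np.cos(yaw),np.cos(down)*np.sin(yaw),-np.sin(down)])
    y=np.array([-np.sin(yaw),np.cos(yaw),0]); return np.column_stack([np.cross(y,z),y,z])
E
python3 - <<'E'
from h import *
T,S=cam("top"),cam("side");g=lambda a,f,x,y:((a[0]+.5)/f-.5+x,(a[1]+.5)/f-.5+y)
P={}
for n,a,b in(("w",(158,33),(112,82)),("y",(200,147),(219,132)),("g",(240,264),(330,186))):
    P[n],e=cross([ray(T,*g(a,4,315,190)),ray(S,*g(b,4,310,160))]);print(n,P[n].round(4),e[0].round(4))
d=P["w"]-P["g"];yaw=np.arctan2(d[1],d[0]);print("span",np.linalg.norm(d),"yaw",np.degrees(yaw))
n=np.array([-np.cos(yaw)*.866,-np.sin(yaw)*.866,.5]);C=sum(P.values())/3-13e-3*n;print("centre",C)
u=np.array([np.cos(yaw)*.5,np.sin(yaw)*.5,.866])
G=C+.012*u+.004*n
Rt=toolR(yaw,np.pi/3)
print("grasp",G,"TCP",G+.019*Rt[:,2],"Rt",Rt.round(3).tolist())
print("now R",R.from_quat(np.roll(sense()["ee_rot"],-1)).as_matrix().round(3).tolist(),np.array(camera_model("wrist")["T_tool_cam"]).round(3).tolist())
for s in(1,-1):print("rotvec",show(Rt*np.array([s,s,1])))
E
```

```text
w [ 0.6095 -0.26    0.062 ] 0.0001
y [ 0.5319 -0.2885  0.0611] 0.0002
g [ 0.4535 -0.3145  0.0612] 0.0001
span 0.16532426909990544 yaw 19.235492774878292
centre [ 0.54225531 -0.28395534  0.05491315]
grasp [ 0.54464974 -0.28311985  0.06730515] TCP [ 0.55361937 -0.27999006  0.05085067] Rt [[-0.818, -0.329, 0.472], [-0.285, 0.944, 0.165], [-0.5, 0.0, -0.866]]
now R [[0.961, 0.278, -0.0], [0.278, -0.961, 0.001], [-0.0, -0.001, -1.0]] [[-0.0, -0.946, -0.323, 0.083], [1.0, -0.0, -0.0, -0.001], [0.0, -0.323, 0.946, -0.181], [0.0, 0.0, 0.0, 1.0]]
rotvec [ 0.76133135  0.24454455 -2.98382954]
rotvec [ 0.15809593 -0.49933769  0.05249015]
```

Emit:
{"fn": "move_arm", "kwargs": {
  "commands": [
    {"dx": 0.0125,"dy": 0.0115,"dz": 0.001,"rz": 0.123,"hand": 0},
    {"dx": 0.0125,"dy": 0.0115,"dz": 0.001,"rz": 0.123},
    {"dx": 0.0125,"dy": 0.0115,"dz": 0.001,"rz": 0.123},
    {"dx": 0.0125,"dy": 0.0115,"dz": 0.001,"rz": 0.123},
    {"dx": 0.0125,"dy": 0.0115,"dz": 0.001,"rz": 0.123},
    {"dx": 0.0125,"dy": 0.0115,"dz": 0.001,"rz": 0.123},
    {"dx": 0.0125,"dy": 0.0115,"dz": 0.001,"rz": 0.123},
    {"dx": 0.0125,"dy": 0.0115,"dz": 0.001,"rz": 0.123},
    {"dx": 0.0125,"dy": 0.0115,"dz": 0.001,"rz": 0.123},
    {"dx": 0.0125,"dy": 0.0115,"dz": 0.001,"rz": 0.123},
    {"dx": 0.0125,"dy": 0.0115,"dz": 0.001,"rz": 0.123},
    {"dx": 0.0125,"dy": 0.0115,"dz": 0.001,"rz": 0.123}
  ]
}}

```text
invalid input at $.commands[0]: expected keys rx, ry, rz, dx, dy, dz, hand
```

```bash
python3 -c "
from h import *
s=sense();print(s['qpos'].round(2),s['tool_pos'].round(3),s['clock'],R.from_quat(np.roll(s['ee_rot'],-1)).as_matrix().round(2).tolist())"
```

```text
[ 1.19  0.44  0.02  1.57 -0.01  1.13 -0.08] [ 0.174 -0.6    0.192] 0.15 [[0.96, 0.28, -0.0], [0.28, -0.96, 0.0], [-0.0, -0.0, -1.0]]
```

All keys are needed in every row.

Emit:
{"fn": "move_arm", "kwargs": {
  "commands": [
    {"rx": 0,"ry": 0,"rz": 0.123,"dx": 0.0125,"dy": 0.0115,"dz": 0.001,"hand": 0},
    {"rx": 0,"ry": 0,"rz": 0.123,"dx": 0.0125,"dy": 0.0115,"dz": 0.001,"hand": 0},
    {"rx": 0,"ry": 0,"rz": 0.123,"dx": 0.0125,"dy": 0.0115,"dz": 0.001,"hand": 0},
    {"rx": 0,"ry": 0,"rz": 0.123,"dx": 0.0125,"dy": 0.0115,"dz": 0.001,"hand": 0},
    {"rx": 0,"ry": 0,"rz": 0.123,"dx": 0.0125,"dy": 0.0115,"dz": 0.001,"hand": 0},
    {"rx": 0,"ry": 0,"rz": 0.123,"dx": 0.0125,"dy": 0.0115,"dz": 0.001,"hand": 0},
    {"rx": 0,"ry": 0,"rz": 0.123,"dx": 0.0125,"dy": 0.0115,"dz": 0.001,"hand": 0},
    {"rx": 0,"ry": 0,"rz": 0.123,"dx": 0.0125,"dy": 0.0115,"dz": 0.001,"hand": 0},
    {"rx": 0,"ry": 0,"rz": 0.123,"dx": 0.0125,"dy": 0.0115,"dz": 0.001,"hand": 0},
    {"rx": 0,"ry": 0,"rz": 0.123,"dx": 0.0125,"dy": 0.0115,"dz": 0.001,"hand": 0},
    {"rx": 0,"ry": 0,"rz": 0.123,"dx": 0.0125,"dy": 0.0115,"dz": 0.001,"hand": 0},
    {"rx": 0,"ry": 0,"rz": 0.123,"dx": 0.0125,"dy": 0.0115,"dz": 0.001,"hand": 0}
  ]
}}

```text
clock: 1.15
tool_pos: [0.3241, -0.4617, 0.2047]
ee_rot: [-0.0, 0.636, 0.772, 0.0]
wrist_force: [0.5, -0.2, 0.1]
gripper_width: 0.999
gripper_force: 0.0
```

```bash
python3 -c "
from h import *
s=sense();print(s['qpos'].round(2),s['tool_pos'].round(3),s['clock'],R.from_quat(np.roll(s['ee_rot'],-1)).as_matrix().round(2).tolist())"
```

```text
[ 1.13  0.36 -0.36  1.68  0.13  1.13  0.93] [ 0.324 -0.462  0.205] 1.15 [[-0.19, 0.98, -0.0], [0.98, 0.19, 0.0], [0.0, -0.0, -1.0]]
```

Emit:
{"fn": "move_arm", "kwargs": {
  "commands": [
    {"rx": 0,"ry": 0,"rz": 0.123,"dx": 0.0125,"dy": 0.0115,"dz": 0.001,"hand": 0},
    {"rx": 0,"ry": 0,"rz": 0.123,"dx": 0.0125,"dy": 0.0115,"dz": 0.001,"hand": 0},
    {"rx": 0,"ry": 0,"rz": 0.123,"dx": 0.0125,"dy": 0.0115,"dz": 0.001,"hand": 0},
    {"rx": 0,"ry": 0,"rz": 0.123,"dx": 0.0125,"dy": 0.0115,"dz": 0.001,"hand": 0},
    {"rx": 0,"ry": 0,"rz": 0.123,"dx": 0.0125,"dy": 0.0115,"dz": 0.001,"hand": 0},
    {"rx": 0,"ry": 0,"rz": 0.123,"dx": 0.0125,"dy": 0.0115,"dz": 0.001,"hand": 0},
    {"rx": 0,"ry": 0,"rz": 0.123,"dx": 0.0125,"dy": 0.0115,"dz": 0.001,"hand": 0},
    {"rx": 0,"ry": 0,"rz": 0.123,"dx": 0.0125,"dy": 0.0115,"dz": 0.001,"hand": 0},
    {"rx": 0,"ry": 0,"rz": 0.123,"dx": 0.0125,"dy": 0.0115,"dz": 0.001,"hand": 0},
    {"rx": 0,"ry": 0,"rz": 0.123,"dx": 0.0125,"dy": 0.0115,"dz": 0.001,"hand": 0},
    {"rx": 0,"ry": 0,"rz": 0.123,"dx": 0.0125,"dy": 0.0115,"dz": 0.001,"hand": 0},
    {"rx": 0,"ry": 0,"rz": 0.123,"dx": 0.0125,"dy": 0.0115,"dz": 0.001,"hand": 0}
  ]
}}

```text
clock: 2.15
tool_pos: [0.4741, -0.3238, 0.2166]
ee_rot: [-0.0, -0.049, 0.999, 0.0]
wrist_force: [-0.8, -0.5, 0.3]
gripper_width: 1.001
gripper_force: 0.0
```

Emit:
{"fn": "move_arm", "kwargs": {
  "commands": [
    {"rx": 0,"ry": 0,"rz": 0.123,"dx": 0.01,"dy": 0.01,"dz": 0,"hand": 0},
    {"rx": 0,"ry": 0,"rz": 0.121,"dx": 0.01,"dy": 0.01,"dz": 0,"hand": 0},
    {"rx": 0,"ry": 0,"rz": 0,"dx": 0,"dy": 0,"dz": 0,"hand": 0}
  ]
}}

```text
clock: 2.4
tool_pos: [0.4956, -0.3015, 0.2167]
ee_rot: [0.001, -0.172, 0.985, 0.001]
wrist_force: [0.5, -0.2, 0.2]
gripper_width: 0.997
gripper_force: 0.0
```

```bash
python3 -c "
from h import *
s=sense();print(s['qpos'].round(2),s['tool_pos'].round(3),s['clock'],R.from_quat(np.roll(s['ee_rot'],-1)).as_matrix().round(3).tolist())
i=snapshot('wrist');cv2.imwrite('pics/w1.png',i)
c=cam('wrist',s)
for p in([.5319,-.2885,.061],[.6095,-.26,.062],[.4535,-.3145,.0612]):print(proj(c,p))"
```

```text
[ 1.    0.46 -0.78  1.6   0.33  1.22  2.07] [ 0.496 -0.302  0.217] 2.4 [[-0.941, -0.339, 0.001], [-0.339, 0.941, 0.002], [-0.002, 0.001, -1.0]]
[270.81692359 217.84884904]
[271.39878055 294.29105833]
[273.11901933 129.74109504]
```

View pics/w1.png

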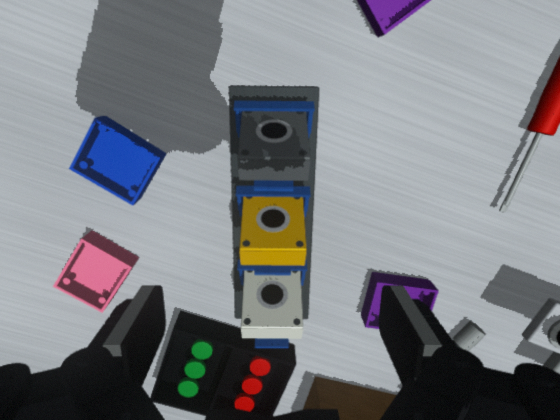

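Measured rings (272,218) yellow, (272,294) white, (273,130) grey agree with the predictions within 2 px (about 1.5 mm). Next I tilt and approach.

Emit:
{"fn": "move_arm", "kwargs": {
  "commands": [
    {"rx": 0.029,"ry": -0.0825,"rz": -0.001,"dx": 0.002,"dy": 0.001,"dz": -0.008,"hand": 0},
    {"rx": 0.029,"ry": -0.0825,"rz": -0.001,"dx": 0.002,"dy": 0.001,"dz": -0.008,"hand": 0},
    {"rx": 0.029,"ry": -0.0825,"rz": -0.001,"dx": 0.002,"dy": 0.001,"dz": -0.008,"hand": 0},
    {"rx": 0.029,"ry": -0.0825,"rz": -0.001,"dx": 0.002,"dy": 0.001,"dz": -0.008,"hand": 0},
    {"rx": 0.029,"ry": -0.0825,"rz": -0.001,"dx": 0.002,"dy": 0.001,"dz": -0.008,"hand": 0},
    {"rx": 0.029,"ry": -0.0825,"rz": -0.001,"dx": 0.002,"dy": 0.001,"dz": -0.008,"hand": 0},
    {"rx": 0,"ry": 0,"rz": 0,"dx": 0,"dy": 0,"dz": 0,"hand": 0}
  ]
}}

```text
clock: 3.03
tool_pos: [0.4993, -0.3022, 0.164]
ee_rot: [0.255, -0.152, 0.954, 0.046]
wrist_force: [-2.0, -0.1, -1.9]
gripper_width: 0.996
gripper_force: 0.0
```

```bash
python3 -c "
from h import *
s=sense();print(s['qpos'].round(2),s['tool_pos'].round(4),s['clock'])
Rt=toolR(np.radians(19.4),np.pi/3);print(show(Rt),show(Rt*[-1,-1,1]))
Z=Rt[:,2];T=np.array([.555,-.2795,.0483])
for b in(.1,.06,0):print(b,(T-b*Z-s['tool_pos']).round(4))
s=sense();i=snapshot('wrist');cv2.imwrite('pics/w2.png',i);c=cam('wrist',s);print(proj(c,[.5319,-.2885,.061]))
h=cv2.cvtColor(i,cv2.COLOR_BGR2HSV);k=cv2.inRange(h,(18,110,60),(35,255,255));yy,xx=np.nonzero(k);print(xx.min(),xx.max(),yy.min(),yy.max())
d=(i.max(2)<60).astype(np.uint8);d[:,:200]=0;d[:,340:]=0
n,l,st,ce=cv2.connectedComponentsWithStats(d)
for a in range(1,n):
  if 100<st[a,4]<3000:print(st[a],ce[a])"
```

```text
[ 1.54  0.5  -1.04  1.96  0.01  0.59  2.5 ] [ 0.4993 -0.3022  0.164 ] 3.0333
[-0.00911447 -0.00372152  0.02076127] [ 1.47116287  0.51499502 -2.70124538]
0.1 [ 0.0086  0.0061 -0.0291]
0.06 [ 0.0274  0.0128 -0.0638]
0 [ 0.0557  0.0227 -0.1157]
[273.35327213 167.75639007]
237 462 139 365
[208   0 115   7 675] [262.14666667   2.56740741]
[211  27  15  45 355] [217.77746479  51.48450704]
[256  52  37  34 983] [274.37741607  68.31739573]
[224 126  13  28 111] [229.77477477 143.87387387]
[262 156  28  27 602] [275.56146179 168.71594684]
[266 230  22  15 288] [276.44791667 236.23958333]
[200 318  90  16 403] [243.09925558 325.50868486]
[ 243  344   35   57 1120] [258.99732143 371.10089286]
[203 361  16  36 198] [208.34848485 377.93434343]
[ 205  409  134   11 1117] [270.73948075 414.95523724]
```

Emit:
{"fn": "move_arm", "kwargs": {
  "commands": [
    {"rx": -0.004,"ry": -0.002,"rz": 0.01,"dx": 0.004,"dy": 0.003,"dz": -0.015,"hand": 0},
    {"rx": -0.005,"ry": -0.002,"rz": 0.011,"dx": 0.005,"dy": 0.003,"dz": -0.014,"hand": 0},
    {"rx": 0,"ry": 0,"rz": 0,"dx": 0.009,"dy": 0.0035,"dz": -0.017,"hand": 0},
    {"rx": 0,"ry": 0,"rz": 0,"dx": 0.009,"dy": 0.0035,"dz": -0.018,"hand": 0},
    {"rx": 0,"ry": 0,"rz": 0,"dx": 0,"dy": 0,"dz": 0,"hand": 0},
    {"rx": 0,"ry": 0,"rz": 0,"dx": 0,"dy": 0,"dz": 0,"hand": 0}
  ]
}}

```text
clock: 3.58
tool_pos: [0.5337, -0.2842, 0.1053]
ee_rot: [0.256, -0.171, 0.951, 0.042]
wrist_force: [1.1, -0.3, 0.4]
gripper_width: 1.001
gripper_force: 0.0
```

```bash
python3 -c "
from h import *
s=sense();print(s['qpos'].round(2),s['tool_pos'].round(4),s['clock'])
Rt=toolR(np.radians(19.4),np.pi/3);print(show(Rt))
print((np.array([.5547,-.2788,.0483])-s['tool_pos']).round(4))
s=sense();i=snapshot('wrist');cv2.imwrite('pics/w3.png',i);c=cam('wrist',s);print(proj(c,[.5319,-.2885,.061]))"
```

```text
[ 1.37  0.58 -0.93  2.    0.09  0.44  2.45] [ 0.5337 -0.2842  0.1053] 3.5833
[ 0.00603565  0.0026599  -0.01474829]
[ 0.021   0.0054 -0.057 ]
[265.59318498 186.34331435]
```

View pics/w3.png

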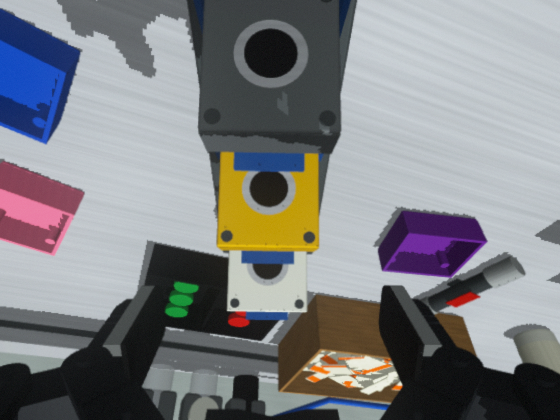

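The yellow hole at (268,188) is 1.5 mm from the prediction and the fingers straddle the cover cleanly, so I descend.

Emit:
{"fn": "move_arm", "kwargs": {
  "commands": [
    {"rx": 0.003,"ry": 0.001,"rz": -0.007,"dx": 0.001,"dy": 0,"dz": -0.01,"hand": 0},
    {"rx": 0.003,"ry": 0.001,"rz": -0.007,"dx": 0.004,"dy": 0.001,"dz": -0.01,"hand": 0},
    {"rx": 0,"ry": 0,"rz": 0,"dx": 0.004,"dy": 0.001,"dz": -0.01,"hand": 0},
    {"rx": 0,"ry": 0,"rz": 0,"dx": 0.004,"dy": 0.0015,"dz": -0.009,"hand": 0},
    {"rx": 0,"ry": 0,"rz": 0,"dx": 0.004,"dy": 0.001,"dz": -0.009,"hand": 0},
    {"rx": 0,"ry": 0,"rz": 0,"dx": 0.004,"dy": 0.0015,"dz": -0.009,"hand": 0},
    {"rx": 0,"ry": 0,"rz": 0,"dx": 0,"dy": 0,"dz": 0,"hand": 0},
    {"rx": 0,"ry": 0,"rz": 0,"dx": 0,"dy": 0,"dz": 0,"hand": 0}
  ]
}}

```text
clock: 4.3
tool_pos: [0.5538, -0.2786, 0.0471]
ee_rot: [0.256, -0.163, 0.952, 0.044]
wrist_force: [0.6, -0.4, 0.7]
gripper_width: 1.004
gripper_force: 0.0
```

```bash
python3 -c "
from h import *
s=sense();print(s['qpos'].round(2),s['tool_pos'].round(4),s['clock'],s['wrist_force'])
Rt=toolR(np.radians(19.4),np.pi/3);print(show(Rt))
print((np.array([.5547,-.2788,.0483])-s['tool_pos']).round(4))"
```

```text
[ 1.25  0.66 -0.82  2.02  0.14  0.31  2.4 ] [ 0.5538 -0.2786  0.0471] 4.3 [ 0.58802407 -0.41643968  0.71427432]
[-0.00075927  0.00147434 -0.00012544]
[ 0.0009 -0.0002  0.0012]
```

Emit:
{"fn": "move_arm", "kwargs": {
  "commands": [
    {"rx": 0,"ry": 0,"rz": 0,"dx": 0,"dy": 0,"dz": 0,"hand": 60},
    {"rx": 0,"ry": 0,"rz": 0,"dx": 0,"dy": 0,"dz": 0,"hand": 140},
    {"rx": 0,"ry": 0,"rz": 0,"dx": 0,"dy": 0,"dz": 0,"hand": 140},
    {"rx": 0,"ry": 0,"rz": 0,"dx": 0,"dy": 0,"dz": 0,"hand": 140},
    {"rx": 0,"ry": 0,"rz": 0,"dx": 0,"dy": 0,"dz": 0,"hand": 140},
    {"rx": 0,"ry": 0,"rz": 0,"dx": 0,"dy": 0,"dz": 0,"hand": 140}
  ],
  "force": 40
}}

```text
clock: 4.8
tool_pos: [0.5537, -0.2796, 0.048]
ee_rot: [0.256, -0.162, 0.952, 0.043]
wrist_force: [0.1, 0.2, 0.2]
gripper_width: 0.446
gripper_force: 0.0
```

```bash
python3 -c "
from h import *
cv2.imwrite('pics/w4.png',snapshot('wrist'));print(sense()['gripper_width'],sense()['gripper_force'])"
```

```text
0.44820502475344265 0.0
```

View pics/w4.png

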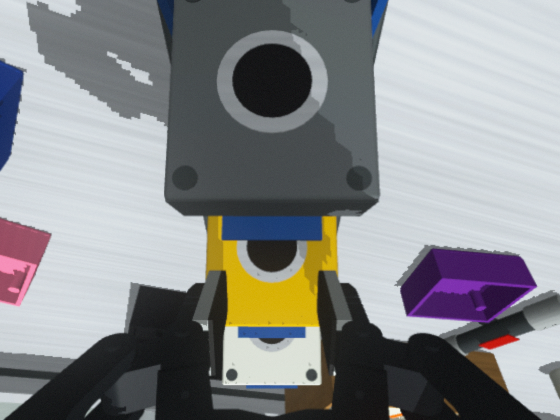

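```bash
python3 -c "
from h import *
s=sense();c=cam('wrist',s);h=np.radians(19.4)
C=np.array([.54226,-.28396,.0549]);n=np.array([-np.cos(h)*.866,-np.sin(h)*.866,.5]);u=np.array([np.cos(h)*.5,np.sin(h)*.5,.866]);x=np.cross(u,n)
for nm,p in(('ring',(0,0,13)),('top face L',(30,35,13)),('top face R',(-30,35,13)),('topback',(30,35,-13)),('botL',(30,-35,13))):print(nm,proj(c,C+.001*(p[0]*x+p[1]*u+p[2]*n)).round(0))
q=R.from_quat(np.roll(s['ee_rot'],-1)).as_matrix();t=s['tool_pos']
for b in(0,.019,.04):
  for w in(.019,-.019):print('pad',b,w,proj(c,t+q@[0,w,-b]).round(0))
for w in(-.011,.011):print('edge',proj(c,t+q@[w,.019,-.01]).round(0))
cv2.imwrite('pics/top2.png',snapshot('top'));S=snapshot('side');cv2.imwrite('pics/s2.png',cv2.resize(S[140:260,290:450],(800,600),interpolation=cv2.INTER_CUBIC))
"
```

```text
ring [270. 245.]
top face L [201. 325.]
top face R [338. 325.]
topback [211. 319.]
botL [206. 171.]
pad 0 0.019 [307. 250.]
pad 0 -0.019 [235. 250.]
pad 0.019 0.019 [310. 267.]
pad 0.019 -0.019 [231. 267.]
pad 0.04 0.019 [315. 290.]
pad 0.04 -0.019 [226. 290.]
edge [308. 278.]
edge [309. 239.]
```

View pics/s2.png

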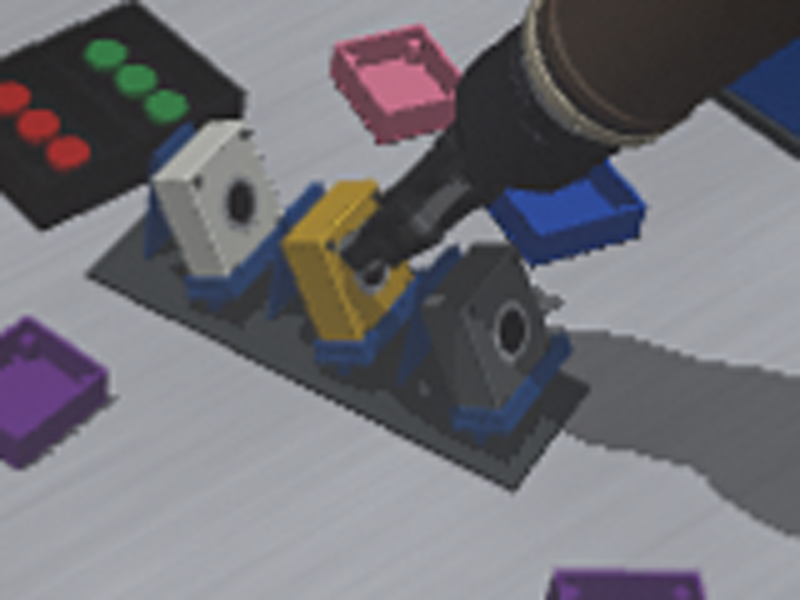

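The wrist picture and side crop show the cover undisturbed, with the ring at (272,250) as predicted. The fingertips closed in front of its face, so they sit farther back than I assumed. I'll locate a tip by crossing two views.

```bash
python3 -c "
from h import *
s=sense();c=cam('wrist',s);S=cam('side');q=R.from_quat(np.roll(s['ee_rot'],-1)).as_matrix();t=s['tool_pos']
for w in(.019,-.019):
  for b in(0,.03):print(w,b,'side',proj(S,t+q@[0,w,-b]).round(1),'->s2',((proj(S,t+q@[0,w,-b])-[290,140])*5).round(0))
for px in((318,275),(328,275)):
  p,e=cross([ray(c,*px),ray(S,361,192.5)]);print(p.round(4),e[0].round(4),'tool',(q.T@(p-t)).round(4))
i=cv2.imread('pics/w4.png')[200:400,160:380];cv2.imwrite('pics/w4c.png',cv2.resize(i,(660,600),interpolation=cv2.INTER_CUBIC))
print(s['clock'])"
```

```text
0.019 0 side [352.2 196.7] ->s2 [311. 284.]
0.019 0.03 side [358.3 192.2] ->s2 [341. 261.]
-0.019 0 side [359.2 188.8] ->s2 [346. 244.]
-0.019 0.03 side [365.4 184.2] ->s2 [377. 221.]
[ 0.5249 -0.2681  0.0777] 0.0006 tool [ 0.0053  0.0202 -0.0376]
[ 0.5222 -0.2655  0.0798] 0.0017 tool [ 0.0057  0.0235 -0.0403]
4.95
```

View pics/w4c.png

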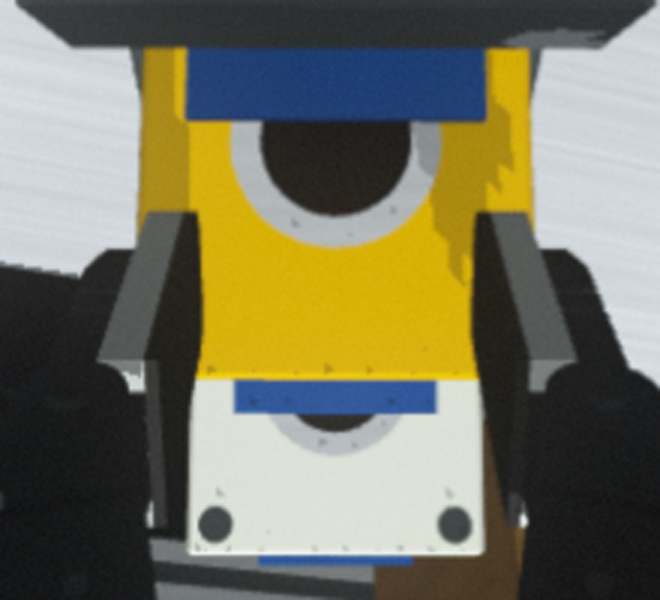

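Crossing the views puts the real tip about 37 mm behind the reported TCP along the tool axis. At this opening I expected about 3 mm, so there is a ~34 mm axial offset to allow for. I'll open, advance 34 mm along the tool axis, and check the force.

Emit:
{"fn": "move_arm", "kwargs": {
  "commands": [
    {"rx": 0,"ry": 0,"rz": 0,"dx": 0,"dy": 0,"dz": 0,"hand": 0},
    {"rx": 0,"ry": 0,"rz": 0,"dx": 0,"dy": 0,"dz": 0,"hand": 0},
    {"rx": 0,"ry": 0,"rz": 0,"dx": 0,"dy": 0,"dz": 0,"hand": 0},
    {"rx": 0,"ry": 0,"rz": 0,"dx": 0,"dy": 0,"dz": 0,"hand": 0},
    {"rx": 0,"ry": 0,"rz": 0,"dx": 0,"dy": 0,"dz": 0,"hand": 0},
    {"rx": 0,"ry": 0,"rz": 0,"dx": 0.004,"dy": 0.0015,"dz": -0.0075,"hand": 0},
    {"rx": 0,"ry": 0,"rz": 0,"dx": 0.004,"dy": 0.0015,"dz": -0.0075,"hand": 0},
    {"rx": 0,"ry": 0,"rz": 0,"dx": 0,"dy": 0,"dz": 0,"hand": 0}
  ]
}}

```text
clock: 5.62
tool_pos: [0.5619, -0.2753, 0.0313]
ee_rot: [0.256, -0.163, 0.952, 0.044]
wrist_force: [-0.6, 0.7, -0.0]
gripper_width: 1.0
gripper_force: 0.0
```

Emit:
{"fn": "move_arm", "kwargs": {
  "commands": [
    {"rx": 0,"ry": 0,"rz": 0,"dx": 0.004,"dy": 0.0015,"dz": -0.0075,"hand": 0},
    {"rx": 0,"ry": 0,"rz": 0,"dx": 0.004,"dy": 0.001,"dz": -0.007,"hand": 0},
    {"rx": 0,"ry": 0,"rz": 0,"dx": 0,"dy": 0,"dz": 0,"hand": 0},
    {"rx": 0,"ry": 0,"rz": 0,"dx": 0,"dy": 0,"dz": 0,"hand": 50},
    {"rx": 0,"ry": 0,"rz": 0,"dx": 0,"dy": 0,"dz": 0,"hand": 140},
    {"rx": 0,"ry": 0,"rz": 0,"dx": 0,"dy": 0,"dz": 0,"hand": 140},
    {"rx": 0,"ry": 0,"rz": 0,"dx": 0,"dy": 0,"dz": 0,"hand": 140},
    {"rx": 0,"ry": 0,"rz": 0,"dx": 0,"dy": 0,"dz": 0,"hand": 140},
    {"rx": 0,"ry": 0,"rz": 0,"dx": 0,"dy": 0,"dz": 0,"hand": 140}
  ]
}}

```text
clock: 6.37
tool_pos: [0.5698, -0.274, 0.0186]
ee_rot: [0.256, -0.162, 0.952, 0.043]
wrist_force: [-1.0, 0.2, 3.0]
gripper_width: 0.697
gripper_force: 43.3
```

Gripped: 0.697 of 85 mm is 59 mm, with 43 N on the pads. I draw it out along the cover's +y, then lift.

Emit:
{"fn": "move_arm", "kwargs": {
  "commands": [
    {"rx": 0,"ry": 0,"rz": 0,"dx": 0,"dy": 0,"dz": 0,"hand": 140},
    {"rx": 0,"ry": 0,"rz": 0,"dx": 0.0025,"dy": 0.001,"dz": 0.0045,"hand": 140},
    {"rx": 0,"ry": 0,"rz": 0,"dx": 0.0025,"dy": 0.001,"dz": 0.0045,"hand": 140},
    {"rx": 0,"ry": 0,"rz": 0,"dx": 0.0025,"dy": 0.001,"dz": 0.0045,"hand": 140},
    {"rx": 0,"ry": 0,"rz": 0,"dx": 0.0025,"dy": 0.001,"dz": 0.0045,"hand": 140},
    {"rx": 0,"ry": 0,"rz": 0,"dx": 0,"dy": 0,"dz": 0.01,"hand": 140},
    {"rx": 0,"ry": 0,"rz": 0,"dx": 0,"dy": 0,"dz": 0.02,"hand": 140},
    {"rx": 0,"ry": 0,"rz": 0,"dx": 0,"dy": 0,"dz": 0.025,"hand": 140},
    {"rx": 0,"ry": 0,"rz": 0,"dx": 0,"dy": 0,"dz": 0.025,"hand": 140},
    {"rx": 0,"ry": 0,"rz": 0,"dx": 0,"dy": 0,"dz": 0.025,"hand": 140},
    {"rx": 0,"ry": 0,"rz": 0,"dx": 0,"dy": 0,"dz": 0.025,"hand": 140},
    {"rx": 0,"ry": 0,"rz": 0,"dx": 0,"dy": 0,"dz": 0.02,"hand": 140}
  ],
  "force": 60
}}

```text
clock: 7.37
tool_pos: [0.5807, -0.2694, 0.1895]
ee_rot: [0.257, -0.163, 0.952, 0.042]
wrist_force: [0.6, -1.2, -1.0]
gripper_width: 0.692
gripper_force: 64.6
```

```bash
python3 -c "
from h import *
s=sense();print(s['qpos'].round(2),s['tool_pos'].round(4),s['clock'],s['gripper_width'],s['gripper_force'])
q=R.from_quat(np.roll(s['ee_rot'],-1)).as_matrix();print(q.round(3).tolist())
i=snapshot('wrist');cv2.imwrite('pics/w5.png',i)
t=snapshot('top');cv2.imwrite('pics/t5.png',t);sd=snapshot('side');cv2.imwrite('pics/s5.png',sd)
c=cam('wrist',s)
# cover pose in tool at the grasp, from the rack estimate
h=np.radians(19.4);n=np.array([-np.cos(h)*.866,-np.sin(h)*.866,.5]);u=np.array([np.cos(h)*.5,np.sin(h)*.5,.866])
C=np.array([.54226,-.28396,.0549])+.0008*np.array([-.33,.94,0])
qg=R.from_quat(np.roll([.256,-.162,.952,.043],-1)).as_matrix();ct=qg.T@(C-[.5698,-.274,.0186]);nt=qg.T@n;ut=qg.T@u
print('C tool',ct.round(4),'n',nt.round(3),'u',ut.round(3))
P=s['tool_pos']+q@ct;print('ring pred',proj(c,P+q@nt*.013),'topedge',proj(c,P+q@(nt*.013+ut*.035)))
m=cv2.imread('pics/w5.png')
v=np.hstack([cv2.resize(m[120:420,80:480],(400,300)),cv2.resize(sd[130:280,290:490],(400,300))])
w=np.hstack([cv2.resize(sd[190:310,150:310],(400,300),interpolation=cv2.INTER_CUBIC),cv2.resize(t[170:275,140:280],(400,300),interpolation=cv2.INTER_CUBIC)])
cv2.imwrite('pics/m5.png',np.vstack([v,w]))"
```

```text
[ 1.31  0.49 -0.95  1.86  0.02  0.6   2.38] [ 0.5807 -0.2694  0.1895] 7.3667 0.6919322253628861 64.58387285470963
[[-0.815, -0.332, 0.475], [-0.289, 0.943, 0.165], [-0.503, -0.003, -0.864]]
C tool [ 0.0071  0.0005 -0.0461] n [ 0.499 -0.002 -0.867] u [-0.867 -0.    -0.499]
ring pred [271.19737618 282.15290442] topedge [271.1716431  383.75101583]
```

View pics/m5.png

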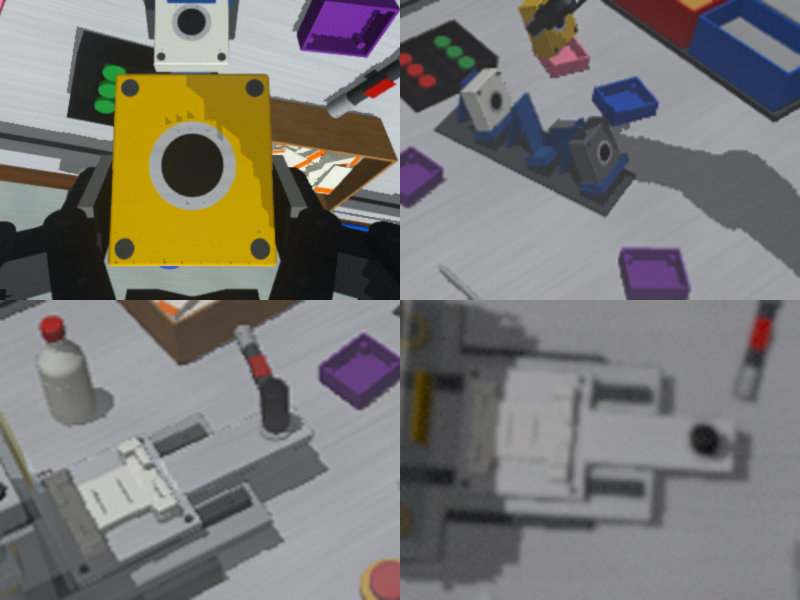

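The cover is held well: the ring is at (272,285) against a predicted (271,282). The nest is still out. Next I tilt the cover level, then turn towards the nest.

Emit:
{"fn": "move_arm", "kwargs": {
  "commands": [
    {"rx": -0.035,"ry": 0.099,"rz": 0,"dx": 0,"dy": 0.01,"dz": 0.006,"hand": 140},
    {"rx": -0.035,"ry": 0.099,"rz": 0,"dx": 0,"dy": 0.01,"dz": 0.006,"hand": 140},
    {"rx": -0.035,"ry": 0.099,"rz": 0,"dx": 0,"dy": 0.01,"dz": 0.006,"hand": 140},
    {"rx": -0.035,"ry": 0.099,"rz": 0,"dx": 0,"dy": 0.01,"dz": 0.006,"hand": 140},
    {"rx": -0.035,"ry": 0.099,"rz": 0,"dx": 0,"dy": 0.01,"dz": 0.006,"hand": 140},
    {"rx": -0.035,"ry": 0.099,"rz": 0,"dx": 0,"dy": 0.01,"dz": 0.006,"hand": 140},
    {"rx": -0.035,"ry": 0.099,"rz": 0,"dx": 0,"dy": 0.01,"dz": 0.006,"hand": 140},
    {"rx": -0.035,"ry": 0.099,"rz": 0,"dx": 0,"dy": 0.01,"dz": 0.006,"hand": 140},
    {"rx": -0.035,"ry": 0.099,"rz": 0,"dx": 0,"dy": 0.01,"dz": 0.006,"hand": 140},
    {"rx": -0.035,"ry": 0.099,"rz": 0,"dx": 0,"dy": 0.01,"dz": 0.006,"hand": 140}
  ]
}}

```text
clock: 8.35
tool_pos: [0.5801, -0.1691, 0.2457]
ee_rot: [-0.255, -0.163, 0.952, -0.045]
wrist_force: [-0.2, -1.5, -1.4]
gripper_width: 0.688
gripper_force: 64.7
```

Emit:
{"fn": "move_arm", "kwargs": {
  "commands": [
    {"rx": 0,"ry": 0,"rz": -0.119,"dx": -0.002,"dy": 0.015,"dz": 0,"hand": 140},
    {"rx": 0,"ry": 0,"rz": -0.119,"dx": -0.002,"dy": 0.015,"dz": 0,"hand": 140},
    {"rx": 0,"ry": 0,"rz": -0.119,"dx": -0.002,"dy": 0.015,"dz": 0,"hand": 140},
    {"rx": 0,"ry": 0,"rz": -0.119,"dx": -0.002,"dy": 0.015,"dz": 0,"hand": 140},
    {"rx": 0,"ry": 0,"rz": -0.119,"dx": -0.002,"dy": 0.015,"dz": 0,"hand": 140},
    {"rx": 0,"ry": 0,"rz": -0.119,"dx": -0.002,"dy": 0.015,"dz": 0,"hand": 140},
    {"rx": 0,"ry": 0,"rz": -0.119,"dx": -0.002,"dy": 0.015,"dz": 0,"hand": 140},
    {"rx": 0,"ry": 0,"rz": -0.119,"dx": -0.002,"dy": 0.015,"dz": 0,"hand": 140}
  ]
}}

```text
clock: 9.02
tool_pos: [0.5637, -0.0495, 0.2441]
ee_rot: [-0.246, 0.295, 0.92, 0.077]
wrist_force: [-0.5, -0.4, -1.9]
gripper_width: 0.691
gripper_force: 64.7
```

```bash
python3 -c "
from h import *
s=sense();print(s['qpos'].round(2),s['tool_pos'].round(4),s['clock'],s['gripper_force'])
print(show(toolR(np.radians(90),np.pi/3)*[-1,-1,1]),R.from_quat(np.roll(s['ee_rot'],-1)).as_matrix().round(3).tolist())"
```

```text
[ 0.37  0.68 -0.41  1.19 -0.04  1.74  0.94] [ 0.5637 -0.0495  0.2441] 9.0167 64.66400474309921
[ 0.00390036 -0.00147149 -0.95208615] [[-0.706, 0.58, -0.407], [0.504, 0.815, 0.287], [0.498, -0.003, -0.867]]
```

Emit:
{"fn": "move_arm", "kwargs": {
  "commands": [
    {"rx": 0,"ry": 0,"rz": -0.119,"dx": -0.002,"dy": 0.014,"dz": 0,"hand": 140},
    {"rx": 0,"ry": 0,"rz": -0.119,"dx": -0.002,"dy": 0.014,"dz": 0,"hand": 140},
    {"rx": 0,"ry": 0,"rz": -0.119,"dx": -0.002,"dy": 0.014,"dz": 0,"hand": 140},
    {"rx": 0,"ry": 0,"rz": -0.119,"dx": -0.002,"dy": 0.014,"dz": 0,"hand": 140},
    {"rx": 0,"ry": 0,"rz": -0.119,"dx": -0.002,"dy": 0.014,"dz": 0,"hand": 140},
    {"rx": 0,"ry": 0,"rz": -0.119,"dx": -0.002,"dy": 0.014,"dz": 0,"hand": 140},
    {"rx": 0,"ry": 0,"rz": -0.119,"dx": -0.002,"dy": 0.014,"dz": 0,"hand": 140},
    {"rx": 0,"ry": 0,"rz": -0.119,"dx": -0.002,"dy": 0.014,"dz": 0,"hand": 140},
    {"rx": 0,"ry": 0,"rz": 0,"dx": 0,"dy": 0,"dz": 0,"hand": 140},
    {"rx": 0,"ry": 0,"rz": 0,"dx": 0,"dy": 0,"dz": 0,"hand": 140}
  ]
}}

```text
clock: 9.85
tool_pos: [0.5463, 0.0623, 0.2453]
ee_rot: [-0.183, 0.681, 0.686, 0.179]
wrist_force: [-0.8, 0.2, -1.8]
gripper_width: 0.693
gripper_force: 64.9
```

```bash
python3 -c "
from h import *
s=sense();print(s['qpos'].round(2),s['tool_pos'].round(4),s['clock'])
c=cam('wrist',s);i=snapshot('wrist');cv2.imwrite('pics/w6.png',i)
print(proj(c,[.55,.2,.079]),proj(c,[.541,.031,.12]))
a=cv2.resize(i[0:210,120:400],(800,600),interpolation=cv2.INTER_CUBIC);cv2.imwrite('pics/w6c.png',a)"
```

```text
[ 0.4   0.37 -0.33  1.7  -0.43  1.18  0.27] [0.5463 0.0623 0.2453] 9.85
[277.31580803 130.17484715] [266.09679985 300.69271055]
```

View pics/w6c.png

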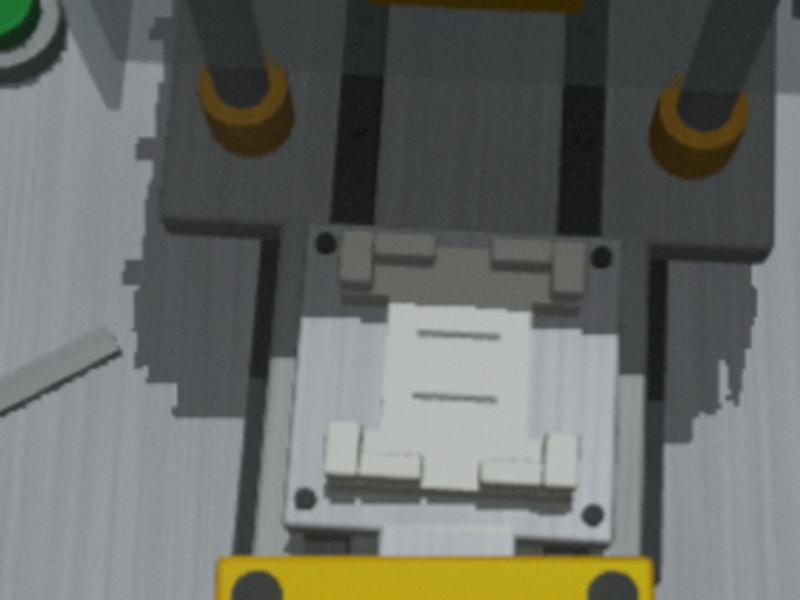

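The wrist crop shows the pocket clearly: plate screws at (325,243), (601,257), (593,516) and (305,498), corner blocks around a pocket centred at about (455,370). The nest is empty. Casting these onto planes:

```bash
python3 -c "
from h import *
s=sense();s0=dict(s);c=cam('wrist',s)
g=lambda a:((a[0]+.5)/(800/280)-.5+120,(a[1]+.5)/(600/210)-.5)
def quad(nm,P,z):
  W=np.array([onz(c,*g(p),z) for p in P]);x=(W[1]-W[0]+W[2]-W[3])/2;y=(W[0]-W[3]+W[1]-W[2])/2
  print(nm,z,'centre',W.mean(0).round(4),'dims',np.linalg.norm(x).round(4),np.linalg.norm(y).round(4),'yaw x',np.degrees(np.arctan2(x[1],x[0])).round(2),'y',np.degrees(np.arctan2(-y[0],y[1])).round(2))
S=[(325,243),(601,257),(593,516),(305,498)]
for z in(.069,.079):quad('screws',S,z)
quad('block outer tops',[(340,231),(584,240),(575,486),(328,474)],.089)
i=cv2.imread('pics/w6.png');gr=cv2.cvtColor(i,cv2.COLOR_BGR2GRAY)
for p in S:
  u,v=map(int,np.round(g(p)));w=255-cv2.resize(gr[v-5:v+6,u-5:u+6],(110,110)).astype(float);w=np.clip(w-np.percentile(w,75),0,None);yy,xx=np.mgrid[:110,:110];print((u-5+(w*xx).sum()/w.sum()/10-.45).round(1),(v-5+(w*yy).sum()/w.sum()/10-.45).round(1),np.round(g(p),1))
T,S2=cam('top'),cam('side')
print('handle',cross([ray(T,246.6,218.8),ray(S2,259,223.5)]))
# cover pose now by prediction
q=R.from_quat(np.roll(s['ee_rot'],-1)).as_matrix();print('C now',s['tool_pos']+q@[.0065,.0006,-.0463],'n',q@[.499,-.002,-.867],'u',q@[-.867,0,-.499],q.round(3).tolist())"
```

```text
screws 0.069 centre [0.5532 0.2023 0.069 ] dims 0.1043 0.1005 yaw x -3.02 y -2.7
screws 0.079 centre [0.5531 0.1981 0.079 ] dims 0.1015 0.0978 yaw x -3.02 y -2.7
block outer tops 0.089 centre [0.5532 0.2015 0.089 ] dims 0.0862 0.0911 yaw x -2.19 y -2.07
233.7 85.0 [233.4  84.7]
330.0 89.9 [330.   89.6]
327.1 180.1 [327.2 180.3]
226.4 174.5 [226.4 174. ]
handle (array([0.54059683, 0.03233294, 0.13221168]), [np.float64(0.0029207893056917068), np.float64(0.002920789305691713)])
C now [0.54816544 0.04431196 0.28870515] n [8.59496105e-05 4.17378016e-03 1.00033823e+00] u [ 0.00818313 -1.00030277  0.00417293] [[-0.006, 1.0, -0.006], [0.869, 0.008, 0.495], [0.495, -0.002, -0.869]]
```

```bash
cat > cov.py <<'E'
from h import *
def cover(img,s):
    """hole centre and face yaw in the world from a wrist picture"""
    c=cam('wrist',s);q=R.from_quat(np.roll(s['ee_rot'],-1)).as_matrix();nt=np.array([.499,-.002,-.867]);nt/=np.linalg.norm(nt)
    n=q@nt; f0=s['tool_pos']+q@(np.array([.0065,.0006,-.0463])+.013*nt)
    hit=lambda u,v:(lambda o,d:o+d*((f0-o)@n)/(d@n))(*ray(c,u,v))
    y=cv2.inRange(cv2.cvtColor(img,cv2.COLOR_BGR2HSV),(18,110,50),(35,255,255))
    k,l,st,ce=cv2.connectedComponentsWithStats(y);j=1+st[1:,4].argmax();m=(l==j).astype(np.uint8)
    x0,y0,w,h=st[j,:4]
    d=((img.max(2)<60)*255).astype(np.uint8);d[:y0]=0;d[y0+h:]=0;d[:,:x0+w//4]=0;d[:,x0+3*w//4:]=0
    k,l2,st2,ce2=cv2.connectedComponentsWithStats(d);b=1+st2[1:,4].argmax()
    rect=cv2.minAreaRect(np.argwhere(m)[:,::-1].astype(np.float32))
    out=[]
    for v in range(y0+15,y0+h-15,4):
        xs=np.nonzero(m[v])[0];out.append(np.r_[hit(xs.min()-.5,v),hit(xs.max()+.5,v)])
    out=np.array(out);mid=(out[:,:3]+out[:,3:])/2;wd=np.linalg.norm(out[:,:3]-out[:,3:],axis=1)
    H=hit(*ce2[b]);print('hole px',ce2[b].round(1),'area',st2[b,4],'world',H.round(4),'tool',(q.T@(H-s['tool_pos'])).round(4),'box',x0,y0,w,h)
    print('width',np.median(wd).round(4),'mid x at hole row',np.median(mid-H,axis=0).round(4))
    top=hit(x0+w/2,y0-.5);print('far edge->hole',np.linalg.norm(top-H).round(4))
    L=np.polyfit(out[:,1],out[:,0],1)[0],np.polyfit(out[:,4],out[:,3],1)[0];print('side yaw deg',np.degrees(np.arctan(L)).round(2))
    return H
E
python3 - <<'E'
from cov import *
s=sense();i=cv2.imread('pics/w6.png');H=cover(i,s)
E
```

```text
hole px [271.8 285.5] area 2949 world [0.547  0.044  0.3017] tool [ 0.0127 -0.0006 -0.0578] box 188 194 168 193
width 0.0592 mid x at hole row [-0.     -0.0012  0.    ]
far edge->hole 0.035
side yaw deg [-0.49 -0.3 ]
```

Emit:
{"fn": "move_arm", "kwargs": {
  "commands": [
    {"rx": 0,"ry": 0,"rz": -0.007,"dx": 0.001,"dy": 0.016,"dz": -0.01,"hand": 140},
    {"rx": 0,"ry": 0,"rz": -0.007,"dx": 0.001,"dy": 0.016,"dz": -0.01,"hand": 140},
    {"rx": 0,"ry": 0,"rz": -0.007,"dx": 0.001,"dy": 0.016,"dz": -0.01,"hand": 140},
    {"rx": 0,"ry": 0,"rz": -0.007,"dx": 0.001,"dy": 0.016,"dz": -0.01,"hand": 140},
    {"rx": 0,"ry": 0,"rz": -0.007,"dx": 0.001,"dy": 0.016,"dz": -0.01,"hand": 140},
    {"rx": 0,"ry": 0,"rz": -0.007,"dx": 0.001,"dy": 0.016,"dz": -0.01,"hand": 140},
    {"rx": 0,"ry": 0,"rz": -0.007,"dx": 0.001,"dy": 0.016,"dz": -0.01,"hand": 140},
    {"rx": 0,"ry": 0,"rz": -0.007,"dx": 0,"dy": 0.016,"dz": -0.01,"hand": 140},
    {"rx": 0,"ry": 0,"rz": 0,"dx": 0,"dy": 0.016,"dz": -0.01,"hand": 140},
    {"rx": 0,"ry": 0,"rz": 0,"dx": 0,"dy": 0.014,"dz": -0.01,"hand": 140},
    {"rx": 0,"ry": 0,"rz": 0,"dx": 0,"dy": 0,"dz": 0,"hand": 140},
    {"rx": 0,"ry": 0,"rz": 0,"dx": 0,"dy": 0,"dz": 0,"hand": 140}
  ]
}}

```text
clock: 10.9
tool_pos: [0.5547, 0.2201, 0.1447]
ee_rot: [-0.178, 0.7, 0.667, 0.185]
wrist_force: [0.3, -0.2, -1.5]
gripper_width: 0.694
gripper_force: 64.9
```

```bash
python3 - <<'E'
from cov import *
s=sense();c=cam('wrist',s);i=snapshot('wrist');cv2.imwrite('pics/w7.png',i);print(s['tool_pos'].round(4),s['clock'],s['qpos'].round(2))
H=cover(i,s)
q=R.from_quat(np.roll(s['ee_rot'],-1)).as_matrix()
C=s['tool_pos']+q@[.0062,-.0006,-.0465];print('C',C.round(4),'n',(q@[.499,-.002,-.867]).round(4),'u',(q@[-.867,0,-.499]).round(4))
print('to go',(np.array([.5531,.202,.092])-C).round(4))
gr=cv2.cvtColor(i,cv2.COLOR_BGR2GRAY)
yx,yy=np.sin(np.radians(2.85)),np.cos(np.radians(2.85))
for a,b in((-1,1),(1,1),(1,-1),(-1,-1)):
  X=np.array([.5532,.2023,.069])+[.05215*a*yy+.05025*b*yx,-.05215*a*yx+.05025*b*yy,0]
  u,v=np.round(proj(c,X)).astype(int)
  if not(15<u<545 and 15<v<405):print('out',u,v);continue
  P=gr[v-12:v+13,u-12:u+13];d=((P<np.percentile(P,50)*.6)*255).astype(np.uint8);k,l,st,ce=cv2.connectedComponentsWithStats(d)
  for j in range(1,k):
    if 8<st[j,4]<150:pp=ce[j]+[u-12,v-12];print((u,v),'found',pp.round(1),st[j,4],'err mm',((onz(c,*pp,.069)-X)*1e3).round(1)[:2])
E
```

```text
[0.5547 0.2201 0.1447] 10.9 [ 0.16  0.45 -0.4   1.86 -0.48  0.79  0.09]
hole px [276.  299.1] area 576 world [0.5548 0.1975 0.2012] tool [ 0.0084  0.0009 -0.0602] box 187 193 169 195
width 0.0595 mid x at hole row [-0.0014  0.0034 -0.    ]
far edge->hole 0.0404
side yaw deg [2.82 2.86]
C [0.5534 0.2024 0.1882] n [0.0015 0.0033 1.0003] u [-0.0474 -0.9992  0.0034]
to go [-0.0003 -0.0004 -0.0962]
(np.int64(348), np.int64(360)) found [357.8 358.5] 128 err mm [6.9 0.5]
(np.int64(348), np.int64(360)) found [345.3 369.4] 38 err mm [-2.3 -6.1]
(np.int64(196), np.int64(359)) found [186.  358.2] 120 err mm [-6.8  1.1]
(np.int64(196), np.int64(359)) found [199.3 369.8] 30 err mm [ 2.3 -6.8]
```

Cover centre (0.5534, 0.2024) against pocket (0.5531, 0.202), yaw 2.8° matches. Descending.

Emit:
{"fn": "move_arm", "kwargs": {
  "commands": [
    {"rx": 0,"ry": 0,"rz": 0,"dx": 0,"dy": 0,"dz": -0.01,"hand": 140},
    {"rx": 0,"ry": 0,"rz": 0,"dx": 0,"dy": 0,"dz": -0.018,"hand": 140},
    {"rx": 0,"ry": 0,"rz": 0,"dx": 0,"dy": 0,"dz": -0.018,"hand": 140},
    {"rx": 0,"ry": 0,"rz": 0,"dx": 0,"dy": 0,"dz": -0.018,"hand": 140},
    {"rx": 0,"ry": 0,"rz": 0,"dx": 0,"dy": 0,"dz": -0.01,"hand": 140},
    {"rx": 0,"ry": 0,"rz": 0,"dx": 0,"dy": 0,"dz": -0.006,"hand": 140},
    {"rx": 0,"ry": 0,"rz": 0,"dx": 0,"dy": 0,"dz": 0,"hand": 140},
    {"rx": 0,"ry": 0,"rz": 0,"dx": 0,"dy": 0,"dz": 0,"hand": 140},
    {"rx": 0,"ry": 0,"rz": 0,"dx": 0,"dy": 0,"dz": 0,"hand": 140}
  ]
}}

```text
clock: 11.7
tool_pos: [0.5556, 0.2198, 0.0667]
ee_rot: [-0.177, 0.7, 0.666, 0.186]
wrist_force: [0.1, 0.6, -1.1]
gripper_width: 0.692
gripper_force: 64.9
```

```bash
python3 - <<'E'
from h import *
s=sense();q=R.from_quat(np.roll(s['ee_rot'],-1)).as_matrix()
C=s['tool_pos']+q@[.0062,-.0006,-.0465];print('C',C.round(4),'n',(q@[.499,-.002,-.867]).round(4),'u',(q@[-.867,0,-.499]).round(4),s['wrist_force'].round(1),s['qpos'].round(2))
E
```

```text
C [0.5541 0.2021 0.1101] n [-0.0016  0.0032  1.0003] u [-0.0499 -0.9991  0.0031] [ 0.1  0.6 -1.1] [ 0.17  0.56 -0.42  1.92 -0.5   0.63  0.17]
```

Emit:
{"fn": "move_arm", "kwargs": {
  "commands": [
    {"rx": 0,"ry": 0,"rz": 0,"dx": -0.001,"dy": 0,"dz": -0.004,"hand": 140},
    {"rx": 0,"ry": 0,"rz": 0,"dx": 0,"dy": 0,"dz": -0.004,"hand": 140},
    {"rx": 0,"ry": 0,"rz": 0,"dx": 0,"dy": 0,"dz": -0.002,"hand": 140},
    {"rx": 0,"ry": 0,"rz": 0,"dx": 0,"dy": 0,"dz": -0.002,"hand": 140},
    {"rx": 0,"ry": 0,"rz": 0,"dx": 0,"dy": 0,"dz": 0,"hand": 140},
    {"rx": 0,"ry": 0,"rz": 0,"dx": 0,"dy": 0,"dz": 0,"hand": 140}
  ]
}}

```text
clock: 12.2
tool_pos: [0.5537, 0.2197, 0.0537]
ee_rot: [-0.177, 0.7, 0.666, 0.185]
wrist_force: [0.2, 0.0, -1.0]
gripper_width: 0.689
gripper_force: 64.9
```

Emit:
{"fn": "move_arm", "kwargs": {
  "commands": [
    {"rx": 0,"ry": 0,"rz": 0,"dx": 0,"dy": 0,"dz": -0.002,"hand": 140},
    {"rx": 0,"ry": 0,"rz": 0,"dx": 0,"dy": 0,"dz": -0.002,"hand": 140},
    {"rx": 0,"ry": 0,"rz": 0,"dx": 0,"dy": 0,"dz": 0,"hand": 140},
    {"rx": 0,"ry": 0,"rz": 0,"dx": 0,"dy": 0,"dz": 0,"hand": 140}
  ]
}}

```text
clock: 12.53
tool_pos: [0.5537, 0.2197, 0.0496]
ee_rot: [-0.177, 0.7, 0.666, 0.185]
wrist_force: [0.5, -0.5, -0.8]
gripper_width: 0.687
gripper_force: 64.9
```

Emit:
{"fn": "move_arm", "kwargs": {
  "commands": [
    {"rx": 0,"ry": 0,"rz": 0,"dx": 0,"dy": 0,"dz": -0.001,"hand": 140},
    {"rx": 0,"ry": 0,"rz": 0,"dx": 0,"dy": 0,"dz": -0.001,"hand": 140},
    {"rx": 0,"ry": 0,"rz": 0,"dx": 0,"dy": 0,"dz": 0,"hand": 140}
  ]
}}

```text
clock: 12.78
tool_pos: [0.554, 0.2202, 0.0484]
ee_rot: [-0.178, 0.7, 0.666, 0.186]
wrist_force: [-2.1, -0.3, 5.3]
gripper_width: 0.695
gripper_force: 65.5
```

Contact at the expected height: z 0.0484 with +6 N. Releasing.

Emit:
{"fn": "move_arm", "kwargs": {
  "commands": [
    {"rx": 0,"ry": 0,"rz": 0,"dx": 0,"dy": 0,"dz": 0,"hand": 70},
    {"rx": 0,"ry": 0,"rz": 0,"dx": 0,"dy": 0,"dz": 0,"hand": 50},
    {"rx": 0,"ry": 0,"rz": 0,"dx": 0,"dy": 0,"dz": 0,"hand": 20},
    {"rx": 0,"ry": 0,"rz": 0,"dx": 0,"dy": 0,"dz": 0,"hand": 20},
    {"rx": 0,"ry": 0,"rz": 0,"dx": 0,"dy": 0,"dz": 0,"hand": 20},
    {"rx": 0,"ry": 0,"rz": 0,"dx": 0,"dy": 0,"dz": 0,"hand": 20}
  ],
  "force": 20
}}

```text
clock: 13.28
tool_pos: [0.5538, 0.2197, 0.0477]
ee_rot: [-0.177, 0.7, 0.666, 0.185]
wrist_force: [-0.8, -0.7, 1.0]
gripper_width: 0.924
gripper_force: 0.0
```

```bash
cat > chk.py <<'E'
from cov import *
s=sense();c=cam('wrist',s);i=snapshot('wrist')
import sys;cv2.imwrite(sys.argv[1],i)
y=cv2.inRange(cv2.cvtColor(i,cv2.COLOR_BGR2HSV),(18,110,50),(35,255,255))
k,l,st,ce=cv2.connectedComponentsWithStats(y);j=1+st[1:,4].argmax();m=(l==j).astype(np.uint8)
print(st[j],s['tool_pos'].round(4),s['qpos'].round(2),s['gripper_width'])
cs=max(cv2.findContours(m,cv2.RETR_EXTERNAL,cv2.CHAIN_APPROX_NONE)[0],key=cv2.contourArea)
W=np.array([onz(c,*p[0],.105)[:2] for p in cs],np.float32)*1000
r=cv2.minAreaRect(W);print('face rect (mm)',r)
E
python3 chk.py pics/w8.png
```

```text
[  188   194   169   193 23983] [0.5538 0.2197 0.0477] [ 0.17  0.59 -0.42  1.94 -0.51  0.59  0.19] 0.9236306061103574
face rect (mm) ((552.4850463867188, 202.262939453125), (68.84076690673828, 59.378700256347656), 87.12129974365234)
```

The cover face measures centre (552.5, 202.3) mm and yaw about −2.9°, so it is home. Retracting along the tool axis, fully open.

Emit:
{"fn": "move_arm", "kwargs": {
  "commands": [
    {"rx": 0,"ry": 0,"rz": 0,"dx": 0,"dy": 0,"dz": 0,"hand": 0},
    {"rx": 0,"ry": 0,"rz": 0,"dx": 0,"dy": -0.003,"dz": 0.005,"hand": 0},
    {"rx": 0,"ry": 0,"rz": 0,"dx": 0,"dy": -0.006,"dz": 0.01,"hand": 0},
    {"rx": 0,"ry": 0,"rz": 0,"dx": -0.001,"dy": -0.006,"dz": 0.011,"hand": 0},
    {"rx": 0,"ry": 0,"rz": 0,"dx": 0,"dy": -0.008,"dz": 0.014,"hand": 0},
    {"rx": 0,"ry": 0,"rz": 0,"dx": -0.001,"dy": -0.01,"dz": 0.018,"hand": 0},
    {"rx": 0,"ry": 0,"rz": 0,"dx": -0.001,"dy": -0.012,"dz": 0.02,"hand": 0},
    {"rx": 0,"ry": 0,"rz": 0,"dx": -0.001,"dy": -0.03,"dz": 0.01,"hand": 0},
    {"rx": 0,"ry": 0,"rz": 0,"dx": -0.001,"dy": -0.03,"dz": 0.01,"hand": 0},
    {"rx": 0,"ry": 0,"rz": 0,"dx": -0.002,"dy": -0.03,"dz": 0,"hand": 0},
    {"rx": 0,"ry": 0,"rz": 0,"dx": 0,"dy": 0,"dz": 0,"hand": 0},
    {"rx": 0,"ry": 0,"rz": 0,"dx": 0,"dy": 0,"dz": 0,"hand": 0}
  ]
}}

```text
clock: 14.33
tool_pos: [0.5474, 0.0821, 0.146]
ee_rot: [-0.177, 0.702, 0.665, 0.185]
wrist_force: [0.4, 1.1, -0.5]
gripper_width: 1.002
gripper_force: 0.0
```

```bash
python3 chk.py pics/w9.png; python3 - <<'E'
from h import *
s=sense();c=cam('wrist',s);i=cv2.imread('pics/w9.png')
for z in(.078,.132):print('pred',z,proj(c,[.5447,.0322,z]).round(0))
u,v=proj(c,[.5447,.0322,.132]);d=((i.max(2)<75)*255).astype(np.uint8)
k,l,st,ce=cv2.connectedComponentsWithStats(d)
for j in range(1,k):
  if st[j,4]>300:print(st[j],ce[j].round(1))
E
```

```text
[ 228   37   87  106 7163] [0.5474 0.0821 0.146 ] [ 0.39  0.45 -0.37  1.85 -0.46  0.92  0.29] 1.0016667301792557
face rect (mm) ((552.3171997070312, 197.09693908691406), (77.86599731445312, 60.07499313354492), 86.96134948730469)
pred 0.078 [274. 336.]
pred 0.132 [274. 350.]
[  129     0   282   202 15605] [269.2  40.5]
[255  66  32  30 769] [270.6  80.8]
[ 520   84   40   46 1060] [542.1 110.2]
[   0  107  120   76 1627] [ 24.2 151.9]
[ 440  109   90   76 3042] [474.5 155.8]
[228 131  87  13 893] [271.3 135.9]
[212 152 118  10 647] [271.7 157. ]
[ 195  179   43   76 1747] [214.7 213.8]
[ 304  179   43   76 1824] [326.6 212.7]
[  374   284   186   136 17216] [467.7 364.4]
[    0   286   166   134 12067] [ 91.8 374.2]
[ 248  311   47   57 2019] [271.1 339.5]
[ 205  406  135   14 1341] [271.9 414.2]
```

The cover is still flat and centred after release (width 60 mm, x 552, yaw −3°). The handle blob is at (271,340), giving about (0.5435, 0.032). I'll grip the post with the same tilt.

Emit:
{"fn": "move_arm", "kwargs": {
  "commands": [
    {"rx": 0,"ry": 0,"rz": 0,"dx": -0.002,"dy": -0.016,"dz": 0,"hand": 0},
    {"rx": 0,"ry": 0,"rz": 0,"dx": -0.001,"dy": -0.016,"dz": 0,"hand": 0},
    {"rx": 0,"ry": 0,"rz": 0,"dx": -0.001,"dy": -0.016,"dz": 0,"hand": 0},
    {"rx": 0,"ry": 0,"rz": 0,"dx": -0.001,"dy": -0.015,"dz": -0.012,"hand": 0},
    {"rx": 0,"ry": 0,"rz": 0,"dx": 0,"dy": 0.008,"dz": -0.014,"hand": 0},
    {"rx": 0,"ry": 0,"rz": 0,"dx": 0.001,"dy": 0.008,"dz": -0.014,"hand": 0},
    {"rx": 0,"ry": 0,"rz": 0,"dx": 0,"dy": 0.008,"dz": -0.014,"hand": 0},
    {"rx": 0,"ry": 0,"rz": 0,"dx": 0.001,"dy": 0.008,"dz": -0.014,"hand": 0},
    {"rx": 0,"ry": 0,"rz": 0,"dx": 0,"dy": 0.008,"dz": -0.013,"hand": 0},
    {"rx": 0,"ry": 0,"rz": 0,"dx": 0,"dy": 0,"dz": 0,"hand": 0},
    {"rx": 0,"ry": 0,"rz": 0,"dx": 0,"dy": 0,"dz": 0,"hand": 0}
  ]
}}

```text
clock: 15.3
tool_pos: [0.5433, 0.0613, 0.0644]
ee_rot: [-0.178, 0.7, 0.666, 0.185]
wrist_force: [0.3, -0.4, -0.2]
gripper_width: 1.0
gripper_force: 0.0
```

Emit:
{"fn": "move_arm", "kwargs": {
  "commands": [
    {"rx": 0,"ry": 0,"rz": 0,"dx": 0,"dy": 0,"dz": 0,"hand": 100},
    {"rx": 0,"ry": 0,"rz": 0,"dx": 0,"dy": 0,"dz": 0,"hand": 200},
    {"rx": 0,"ry": 0,"rz": 0,"dx": 0,"dy": 0,"dz": 0,"hand": 200},
    {"rx": 0,"ry": 0,"rz": 0,"dx": 0,"dy": 0,"dz": 0,"hand": 200},
    {"rx": 0,"ry": 0,"rz": 0,"dx": 0,"dy": 0,"dz": 0,"hand": 200},
    {"rx": 0,"ry": 0,"rz": 0,"dx": 0,"dy": 0,"dz": 0,"hand": 200},
    {"rx": 0,"ry": 0,"rz": 0,"dx": 0,"dy": 0,"dz": 0,"hand": 200}
  ],
  "force": 25
}}

```text
clock: 15.88
tool_pos: [0.5457, 0.061, 0.0655]
ee_rot: [-0.176, 0.701, 0.666, 0.186]
wrist_force: [4.4, -1.4, 2.6]
gripper_width: 0.306
gripper_force: 29.2
```

The post is gripped: 26 mm, 29 N. Sliding gently at about 0.12 m/s along the press axis.

Emit:
{"fn": "move_arm", "kwargs": {
  "commands": [
    {"rx": 0,"ry": 0,"rz": 0,"dx": 0,"dy": 0.003,"dz": 0,"hand": 200},
    {"rx": 0,"ry": 0,"rz": 0,"dx": 0,"dy": 0.006,"dz": 0,"hand": 200},
    {"rx": 0,"ry": 0,"rz": 0,"dx": 0.0005,"dy": 0.009,"dz": 0,"hand": 200},
    {"rx": 0,"ry": 0,"rz": 0,"dx": 0.0005,"dy": 0.01,"dz": 0,"hand": 200},
    {"rx": 0,"ry": 0,"rz": 0,"dx": 0.0005,"dy": 0.01,"dz": 0,"hand": 200},
    {"rx": 0,"ry": 0,"rz": 0,"dx": 0.0005,"dy": 0.01,"dz": 0,"hand": 200},
    {"rx": 0,"ry": 0,"rz": 0,"dx": 0.0005,"dy": 0.01,"dz": 0,"hand": 200},
    {"rx": 0,"ry": 0,"rz": 0,"dx": 0.0005,"dy": 0.01,"dz": 0,"hand": 200},
    {"rx": 0,"ry": 0,"rz": 0,"dx": 0.0005,"dy": 0.01,"dz": 0,"hand": 200},
    {"rx": 0,"ry": 0,"rz": 0,"dx": 0.0005,"dy": 0.008,"dz": 0,"hand": 200},
    {"rx": 0,"ry": 0,"rz": 0,"dx": 0,"dy": 0.004,"dz": 0,"hand": 200},
    {"rx": 0,"ry": 0,"rz": 0,"dx": 0,"dy": 0,"dz": 0,"hand": 200}
  ]
}}

```text
clock: 16.88
tool_pos: [0.5502, 0.1522, 0.0655]
ee_rot: [-0.176, 0.7, 0.666, 0.187]
wrist_force: [8.3, 2.4, -1.5]
gripper_width: 0.307
gripper_force: 28.7
```

```bash
python3 -c "
from h import *
s=sense();print(s['qpos'].round(2),s['tool_pos'].round(4),s['wrist_force'].round(1),s['ft_torque'].round(2))"
```

```text
[ 0.28  0.56 -0.4   1.94 -0.5   0.68  0.29] [0.5502 0.1522 0.0655] [ 8.3  2.4 -1.5] [-0.26 -1.3  -0.77]
```

Emit:
{"fn": "move_arm", "kwargs": {
  "commands": [
    {"rx": 0,"ry": 0,"rz": 0,"dx": 0.001,"dy": 0.004,"dz": 0,"hand": 200},
    {"rx": 0,"ry": 0,"rz": 0,"dx": 0.001,"dy": 0.008,"dz": 0,"hand": 200},
    {"rx": 0,"ry": 0,"rz": 0,"dx": 0.001,"dy": 0.01,"dz": 0,"hand": 200},
    {"rx": 0,"ry": 0,"rz": 0,"dx": 0.001,"dy": 0.01,"dz": 0,"hand": 200},
    {"rx": 0,"ry": 0,"rz": 0,"dx": 0.0005,"dy": 0.01,"dz": 0,"hand": 200},
    {"rx": 0,"ry": 0,"rz": 0,"dx": 0.0005,"dy": 0.01,"dz": 0,"hand": 200},
    {"rx": 0,"ry": 0,"rz": 0,"dx": 0.0005,"dy": 0.008,"dz": 0,"hand": 200},
    {"rx": 0,"ry": 0,"rz": 0,"dx": 0,"dy": 0.004,"dz": 0,"hand": 200},
    {"rx": 0,"ry": 0,"rz": 0,"dx": 0,"dy": 0.003,"dz": 0,"hand": 200},
    {"rx": 0,"ry": 0,"rz": 0,"dx": 0,"dy": 0.003,"dz": 0,"hand": 200},
    {"rx": 0,"ry": 0,"rz": 0,"dx": 0,"dy": 0,"dz": 0,"hand": 200}
  ]
}}

```text
clock: 17.8
tool_pos: [0.5536, 0.2225, 0.0656]
ee_rot: [-0.177, 0.7, 0.666, 0.186]
wrist_force: [1.2, 1.6, 3.8]
gripper_width: 0.308
gripper_force: 29.1
```

Emit:
{"fn": "move_arm", "kwargs": {
  "commands": [
    {"rx": 0,"ry": 0,"rz": 0,"dx": 0,"dy": 0.003,"dz": 0,"hand": 200},
    {"rx": 0,"ry": 0,"rz": 0,"dx": 0,"dy": 0.003,"dz": 0,"hand": 200},
    {"rx": 0,"ry": 0,"rz": 0,"dx": 0.0005,"dy": 0.003,"dz": 0,"hand": 200},
    {"rx": 0,"ry": 0,"rz": 0,"dx": 0,"dy": 0.002,"dz": 0,"hand": 200},
    {"rx": 0,"ry": 0,"rz": 0,"dx": 0,"dy": 0,"dz": 0,"hand": 200}
  ]
}}

```text
clock: 18.22
tool_pos: [0.5541, 0.2333, 0.0655]
ee_rot: [-0.177, 0.7, 0.666, 0.186]
wrist_force: [0.7, 0.4, 4.7]
gripper_width: 0.307
gripper_force: 29.3
```

Emit:
{"fn": "move_arm", "kwargs": {
  "commands": [
    {"rx": 0,"ry": 0,"rz": 0,"dx": 0,"dy": 0.002,"dz": 0,"hand": 200},
    {"rx": 0,"ry": 0,"rz": 0,"dx": 0,"dy": 0.002,"dz": 0,"hand": 200},
    {"rx": 0,"ry": 0,"rz": 0,"dx": 0,"dy": 0.002,"dz": 0,"hand": 200},
    {"rx": 0,"ry": 0,"rz": 0,"dx": 0,"dy": 0,"dz": 0,"hand": 200}
  ]
}}

```text
clock: 18.55
tool_pos: [0.5544, 0.239, 0.0655]
ee_rot: [-0.177, 0.7, 0.666, 0.186]
wrist_force: [1.7, 0.8, 6.0]
gripper_width: 0.307
gripper_force: 29.3
```

Emit:
{"fn": "move_arm", "kwargs": {
  "commands": [
    {"rx": 0,"ry": 0,"rz": 0,"dx": 0,"dy": 0.002,"dz": 0,"hand": 200},
    {"rx": 0,"ry": 0,"rz": 0,"dx": 0,"dy": 0.002,"dz": 0,"hand": 200},
    {"rx": 0,"ry": 0,"rz": 0,"dx": 0,"dy": 0.002,"dz": 0,"hand": 200},
    {"rx": 0,"ry": 0,"rz": 0,"dx": 0,"dy": 0,"dz": 0,"hand": 200}
  ]
}}

```text
clock: 18.88
tool_pos: [0.5547, 0.2448, 0.0655]
ee_rot: [-0.177, 0.7, 0.666, 0.186]
wrist_force: [2.0, -0.7, 5.0]
gripper_width: 0.306
gripper_force: 29.3
```

Emit:
{"fn": "move_arm", "kwargs": {
  "commands": [
    {"rx": 0,"ry": 0,"rz": 0,"dx": 0,"dy": 0.002,"dz": 0,"hand": 200},
    {"rx": 0,"ry": 0,"rz": 0,"dx": 0,"dy": 0.002,"dz": 0,"hand": 200},
    {"rx": 0,"ry": 0,"rz": 0,"dx": 0,"dy": 0,"dz": 0,"hand": 200}
  ]
}}

```text
clock: 19.13
tool_pos: [0.5548, 0.247, 0.0654]
ee_rot: [-0.176, 0.701, 0.666, 0.185]
wrist_force: [-1.1, -8.5, 11.8]
gripper_width: 0.308
gripper_force: 30.4
```

The stop is reached: reaction −8.5 N at 186 mm of travel from a start of about 0 to 4 mm. One small push more, then release.

Emit:
{"fn": "move_arm", "kwargs": {
  "commands": [
    {"rx": 0,"ry": 0,"rz": 0,"dx": 0,"dy": 0.001,"dz": 0,"hand": 200},
    {"rx": 0,"ry": 0,"rz": 0,"dx": 0,"dy": 0.001,"dz": 0,"hand": 200},
    {"rx": 0,"ry": 0,"rz": 0,"dx": 0,"dy": 0,"dz": 0,"hand": 200}
  ]
}}

```text
clock: 19.38
tool_pos: [0.5549, 0.247, 0.0653]
ee_rot: [-0.176, 0.702, 0.665, 0.185]
wrist_force: [-5.2, -17.0, 20.5]
gripper_width: 0.304
gripper_force: 31.6
```

Emit:
{"fn": "move_arm", "kwargs": {
  "commands": [
    {"rx": 0,"ry": 0,"rz": 0,"dx": 0,"dy": 0,"dz": 0,"hand": 100},
    {"rx": 0,"ry": 0,"rz": 0,"dx": 0,"dy": 0,"dz": 0,"hand": 0},
    {"rx": 0,"ry": 0,"rz": 0,"dx": 0,"dy": 0,"dz": 0,"hand": 0},
    {"rx": 0,"ry": 0,"rz": 0,"dx": 0,"dy": 0,"dz": 0,"hand": 0},
    {"rx": 0,"ry": 0,"rz": 0,"dx": 0,"dy": 0,"dz": 0,"hand": 0},
    {"rx": 0,"ry": 0,"rz": 0,"dx": 0,"dy": -0.006,"dz": 0.01,"hand": 0},
    {"rx": 0,"ry": 0,"rz": 0,"dx": 0,"dy": -0.01,"dz": 0.017,"hand": 0},
    {"rx": 0,"ry": 0,"rz": 0,"dx": 0,"dy": -0.01,"dz": 0.017,"hand": 0},
    {"rx": 0,"ry": 0,"rz": 0,"dx": -0.001,"dy": -0.015,"dz": 0.02,"hand": 0},
    {"rx": 0,"ry": 0,"rz": 0,"dx": -0.001,"dy": -0.02,"dz": 0.02,"hand": 0},
    {"rx": 0,"ry": 0,"rz": 0,"dx": 0,"dy": -0.02,"dz": 0.01,"hand": 0},
    {"rx": 0,"ry": 0,"rz": 0,"dx": 0,"dy": 0,"dz": 0,"hand": 0}
  ]
}}

```text
clock: 20.38
tool_pos: [0.5541, 0.1654, 0.1605]
ee_rot: [-0.175, 0.702, 0.665, 0.186]
wrist_force: [-0.3, -0.4, -0.9]
gripper_width: 1.0
gripper_force: 0.0
```

```bash
python3 - <<'E'
from h import *
s=sense();c=cam('wrist',s);i=snapshot('wrist');cv2.imwrite('pics/w10.png',i);print(s['tool_pos'].round(4),s['wrist_force'].round(1),s['clock'],s['gripper_width'])
for f in(.186,.19):
  N=np.array([.5531,.202,0])+f*np.array([.049,.9988,0]);print('pred yellow face',proj(c,N+[0,0,.105]).round(1),'near edge',proj(c,N-[.0017,.035,-.105]).round(1),'handle top',proj(c,N-[.0083,.17,-.132]).round(1))
y=cv2.inRange(cv2.cvtColor(i,cv2.COLOR_BGR2HSV),(15,90,30),(35,255,255));k,l,st,ce=cv2.connectedComponentsWithStats(y)
print([(st[j].tolist(),ce[j].round(0).tolist()) for j in range(1,k) if st[j,4]>60])
d=((i.max(2)<75)*255).astype(np.uint8);k,l,st,ce=cv2.connectedComponentsWithStats(d)
print([(st[j].tolist(),ce[j].round(0).tolist()) for j in range(1,k) if 800<st[j,4]<4000])
# bystanders: change of top picture outside the job areas
t=snapshot('top');b=cv2.imread('pics/top0.png')
df=(cv2.absdiff(t,b).max(2)>50).astype(np.uint8);df=cv2.morphologyEx(df,cv2.MORPH_OPEN,np.ones((3,3)))
k,l,st,ce=cv2.connectedComponentsWithStats(df);print([st[j].tolist() for j in range(1,k) if st[j,4]>15])
E
```

```text
[0.5541 0.1654 0.1605] [-0.3 -0.4 -0.9] 20.3833 1.000493024217509
pred yellow face [267.  -31.9] near edge [267.2   9.1] handle top [267.7 170.8]
pred yellow face [267.  -36.5] near edge [267.2   4.3] handle top [267.7 164.7]
[([193, 0, 141, 58, 7324], [264.0, 27.0]), ([348, 61, 46, 47, 975], [367.0, 90.0]), ([141, 62, 45, 47, 953], [166.0, 91.0])]
[([83, 0, 90, 90, 3238], [135.0, 38.0]), ([361, 0, 84, 89, 3184], [396.0, 38.0]), ([198, 67, 40, 296, 3162], [216.0, 146.0]), ([297, 67, 40, 296, 3626], [319.0, 175.0]), ([351, 137, 54, 77, 808], [363.0, 164.0]), ([246, 154, 41, 54, 1730], [266.0, 179.0]), ([0, 214, 38, 60, 1197], [15.0, 245.0]), ([205, 409, 135, 11, 1187], [272.0, 415.0])]
[[200, 163, 171, 250, 17092], [176, 196, 25, 8, 139], [168, 198, 5, 4, 19], [204, 200, 4, 4, 16], [170, 209, 16, 11, 124], [352, 210, 23, 26, 489], [247, 223, 10, 7, 51], [173, 230, 26, 7, 138], [373, 352, 187, 68, 6386]]
```

The handle blob is at (266,175), matching the home position. The top-view differences lie only at the arm, the rack's empty place and the nest. The robot is clear, so I hand in.

```bash
python3 -c "
from station import env
print(env.hand_in())"
```

```text
the job is handed in; nothing more can be done
None
```

Job handed in (no verdict returned): the yellow cover measured home in the pocket face up before the slide, the nest was slid gently to its stop, and a top-view comparison before handing in showed no bystander had moved; I did not re-measure the cover under the ram, where the guard hides it.

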